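# Refill the loading lane with pinion shafts

### The arm

A 6-joint arm with a two-finger parallel gripper is mounted at the origin on the work surface. World frame = base frame: x ahead of the robot, y to its left, z up, the work surface at z = 0. Lengths are in m, angles in rad, forces in N, time in s.
With the tool pointing down it reaches from about 0.35 to 0.975 m from the base axis. Payload 4.9 kg.
Tool frame: the origin (TCP) lies at the very end of the fingers, on their centre line; the grasp point (between the pads) lies 19 mm behind it; z points along the fingers, y is the direction in which the jaws open and shut (so a half turn about z gives the same grasp; the last joint's range is limited). The gripper opens to 85 mm and grips with 20 to 120 N. Pads are 22 mm wide; open, the fingers measure 114 mm over their backs; the gripper's body (76 mm by 85 mm) begins 54 mm behind the grasp point. The pads swing forward as they close: fully open they stand 13 mm farther back than shut.
Start: joints at [1.055, 0.053, 1.613, -0, 1.476, -0.119], TCP at [0.242, 0.576, 0.231] pointing down, gripper open.
Joint ranges: [-3.01, 3.01], [-1.01, 2.22], [0.06, 2.58], [-1.02, 4.17], [0.09, 2.62], [-3.14, 3.14]. Speed limits (rad/s): [2.57, 2.57, 3.14, 3.14, 3.14, 3.14].

### API

Orientations are given as a unit quaternion [w, x, y, z].
In Python, from plant import state, eyes, job_done gives the robot as it stands.
- The arm moves only by the tool apply_moves, never from a script. Its argument "commands" is a list of rows, each an object with "linear": the shift along the tool's x, y, z in m, a list of three; "delta_rot": the turn, a rotation vector about the tool's x, y, z in degrees, a list of three; "fingers": the closure in counts, from 0 (fully open) to 255 (shut). In form: [{"linear": [x, y, z], "delta_rot": [wx, wy, wz], "fingers": fingers}, ...]. A call has exactly 8 rows; each row is the pose to reach, as a shift and turn from the pose commanded when the call began, along the tool's axes at that moment; what a row does not reach only later rows make up. A row lasts 1/10 s, in which the tool goes at most 50 mm and 8.59 degrees, less where a joint would pass 70% of its speed; a pose out of reach is approached as far as the arm can. A call with a gripper value outside its range is refused whole. The fingers move at their own pace and stop on an object; the grip force is fixed at half the most. Time passes only in rows, so rows that repeat a pose let the fingers close, or fill a call up. It gives the time, the measured TCP pose, the force and the opening at its end, in the units of the state.
- state(): the state, without advancing time (a new reading comes with each control period).
- eyes.grab_frame(name): name is "scene" or "top"; returns the picture (480x640x3 uint8, red, green, blue); there is no depth.
- eyes.camera_params(name): a dict with "fx", "fy", "cx", "cy" (pixels), "k1" (the pictures are not rectified: a ray, as slopes to the right and down, at radius r is drawn at 1 + k1 r^2 times it, then the intrinsics apply), "position" and "rotation" of the camera in the world. Camera axes: x right, y down, z forward; pixel columns grow to the right and rows downward; lengths in m; the calibration is good to about 2 mm. A picture is of the moment at which its call begins. camera_params takes no time and is no camera call.
- job_done(): hands the job in, once; it reports no verdict.
The state is a dict: "time": time; "joint_pos": joint angles; "joint_vel": joint speeds; "joint_efforts": joint torques, N m; "tool_pos": TCP position; "tool_rot": TCP orientation; "contact_force": force on the tool from outside, world axes, zero at the start; "ft_torque": the same for the moment, N m; "gripper_width": opening from 0.0 (shut) to 1.0 (fully open).
Only numpy, scipy, OpenCV 4.12 (cv2) and the standard library are available. Lean on these libraries where they do the work, as an engineer would, in place of code of your own. Each camera call takes 0.05 s, during which the arm holds its last target.

### The job

The gear machine's loading lane needs all five pinion shafts standing on its spots, gear foot down. Stand up the shaft that has tipped over onto the lane's far rail, and pull the last one out of the blue rinse cup, so that these two stand on the two free spots of the lane. Set them down gently (under 60 N on the lane), and leave the standing shafts, the cup and the other things where they are.

Things in the scene. Friction and masses are not known exactly. Their poses are not given: they have to be found in the camera images.
- tipped: tipped steel pinion shaft, 125 mm tall, 0.35 kg: gear foot 50 mm across, 20 high; hub 30 across up to 34; stem 20 across to the top; centre of mass 40 mm up. Origin: centre of foot's underside; z along the stem to its free end. At the start its foot's rim is on the lane floor over a free spot, its stem on the far rail, rising 25 degrees above level, pointing away from the robot
- cupped: the same kind of shaft (same sizes, origin and axes), at the start standing upright in the rinse cup, stem up, its top about 61 mm above the cup's rim
- cup: blue round plastic cup, loose, 0.45 kg, 72 mm outside diameter, 64 mm inside, 70 mm tall, inner floor 6 mm up. Origin: centre of its underside; z up
- lane: loading lane, fixed: dark steel plate 124 x 390 x 8 mm, long along its y, its x points away from the robot. Two round 10 mm rails run along it, axes 50 mm either side of the centre line, rail tops about 42 mm above the table; five painted spots 76 mm apart on the centre line. Origin: centre of the plate's underside; z up
- spot1 (a point): centre of painted spot 1 of 5 (68 mm disc, yellow rim, grey inside) on the lane's floor, 8 mm above the table; spot1 is at the lane's +y end, spot5 at the -y end. Which spots are free differs each time: one is under the foot of the tipped shaft, the other shows the green disc
- spot2 (a point): centre of painted spot 2 of 5 (68 mm disc, yellow rim, grey inside) on the lane's floor, 8 mm above the table; spot1 is at the lane's +y end, spot5 at the -y end
- spot3 (a point): centre of painted spot 3 of 5 (68 mm disc, yellow rim, grey inside) on the lane's floor, 8 mm above the table; spot1 is at the lane's +y end, spot5 at the -y end
- spot4 (a point): centre of painted spot 4 of 5 (68 mm disc, yellow rim, grey inside) on the lane's floor, 8 mm above the table; spot1 is at the lane's +y end, spot5 at the -y end
- spot5 (a point): centre of painted spot 5 of 5 (68 mm disc, yellow rim, grey inside) on the lane's floor, 8 mm above the table; spot1 is at the lane's +y end, spot5 at the -y end
- vacancy: flat green disc, 60 mm across, painted-on (no thickness to feel), at the empty spot. Origin: its centre
- shaft_a: neighbour already standing on a spot of the lane, the same kind of shaft (same sizes, origin and axes); leave it
- shaft_b: neighbour already standing on a spot of the lane, the same kind of shaft (same sizes, origin and axes); leave it
- shaft_c: neighbour already standing on a spot of the lane, the same kind of shaft (same sizes, origin and axes); leave it
- wrench: steel wrench lying beyond the lane; leave it. Origin near its middle
- oil: white oil bottle with red cap, 60 mm across, 150 mm tall, to the right of the lane; leave it. Origin: centre of its underside
- gear_left: loose gear wheel lying flat, 84 mm across, 24 mm high, beyond the cup on the left; leave it. Origin: centre of its underside
- gear_right: same gear wheel, on the right; leave it
- grease: small grease jar with black cap, 48 mm across, 50 mm tall, beyond the lane; leave it. Origin: centre of its underside

How it is judged:
By the outcome, as a careful person would: the job done as asked, in the order asked, and still so for the second after the job is handed in, with the robot touching nothing.
It also fails if it takes over 70 s, if anything falls off the work surface, if the arm or the gripper's body presses on something with over 40 N, if the wrist force passes 120 N, or if a joint passes its speed limit or range.

## Working session

There is one attempt and no reset: what is moved stays moved. The work goes in short steps, Python scripts to look and compute and a tool call to move; the robot and the scene stay as the last step left them, time stands still between calls to the robot, and variables do not carry over. Pictures are saved under pics/ and viewed, and the job is handed in when it is done.

Besides the shell and the picture viewer there is one more tool, called after "Request:" as name(argument=value, ...) on one line, values as JSON. apply_moves: Moves the arm, as the interface text tells. Its arguments: {"type":"object","properties":{"commands":{"type":"array","items":{"type":"object","properties":{"linear":{"type":"array","items":{"type":"number"}},"delta_rot":{"type":"array","items":{"type":"number"}},"fingers":{"type":"number"}}}}},"required":["commands"]}

```bash
mkdir -p pics; ls; python3 - <<'E'
from plant import state, eyes
import cv2
print(state())
for n in("scene","top"):
    cv2.imwrite(f"pics/{n}0.png",cv2.cvtColor(eyes.grab_frame(n),cv2.COLOR_RGB2BGR)); print(n,eyes.camera_params(n))
E
```

```text
pics
{'time': 0.0, 'joint_pos': array([ 1.05501687e+00,  5.33194595e-02,  1.61429814e+00,  1.67907335e-05,
        1.47598681e+00, -1.18988162e-01]), 'joint_vel': array([ 0.00144391, -0.00011531,  0.00048593,  0.00051479, -0.00176724,
        0.0006881 ]), 'joint_efforts': array([ 2.52381113e-03, -3.93672538e+01, -3.70187545e+01,  1.09624502e-04,
        6.94248243e-03,  2.72860561e-06]), 'tool_pos': array([0.2412184 , 0.57590248, 0.23008373]), 'tool_rot': array([-3.21855903e-04,  1.97097392e-01,  9.80383398e-01, -9.53031229e-04]), 'contact_force': array([ 0.79349275, -0.02288658,  0.14831153]), 'ft_torque': array([ 0.00657436, -0.03938158,  0.03687613]), 'gripper_width': 0.9971102571372996}
scene {'fx': 567.5018870848503, 'fy': 567.5018870848503, 'cx': 308.7288852936423, 'cy': 238.96713569083153, 'k1': 0.062382293250614444, 'position': array([1.0424148 , 0.2986555 , 1.00414692]), 'rotation': array([-0.11630731,  0.43466609,  0.85992988, -0.24095353])}
top {'fx': 494.9792725508226, 'fy': 494.9792725508226, 'cx': 326.8303696175329, 'cy': 244.60876608246136, 'k1': -0.04771720566737521, 'position': array([ 0.39349791, -0.05175586,  1.07689253]), 'rotation': array([ 0.0702854 , -0.6974879 ,  0.71073564, -0.05852731])}
```

View pics/scene0.png

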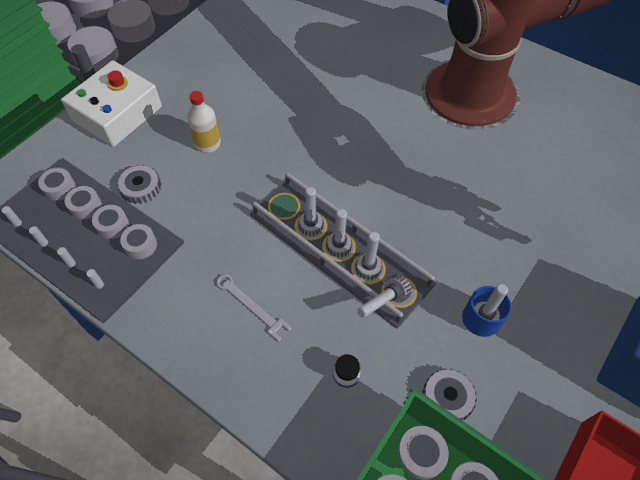

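View pics/top0.png

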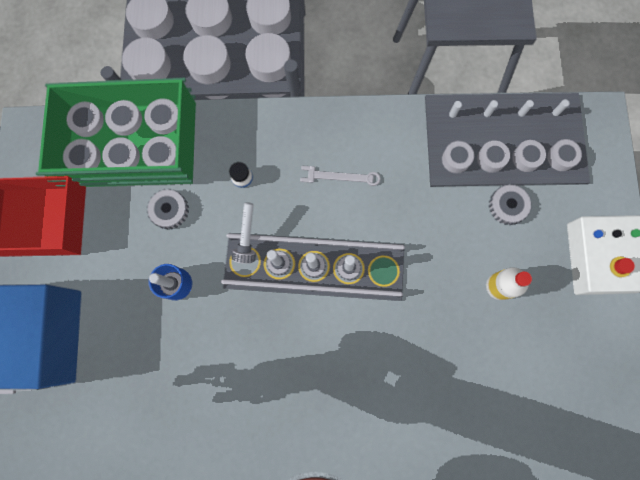

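```bash
cat > h.py <<'E'
import numpy as np, cv2
from scipy.spatial.transform import Rotation as R
from plant import state, eyes
def rot(q): return R.from_quat([q[1],q[2],q[3],q[0]]).as_matrix()
def cam(n):
    p=eyes.camera_params(n)
    return np.array([[p['fx'],0,p['cx']],[0,p['fy'],p['cy']],[0,0,1]]),np.array([p['k1'],0,0,0,0.]),np.array(p['position']),rot(p['rotation'])
def ray(n,uv):
    K,D,c,M=cam(n); x=cv2.undistortPoints(np.array(uv,float).reshape(-1,1,2),K,D).reshape(-1,2)
    return c,(M@np.c_[x,np.ones(len(x))].T).T
def onplane(n,uv,z):
    c,d=ray(n,uv); return c+d*((z-c[2])/d[:,2])[:,None]
def proj(n,P):
    K,D,c,M=cam(n); P=np.atleast_2d(P).astype(float)
    return cv2.projectPoints(P,cv2.Rodrigues(M.T)[0],-M.T@c,K,D)[0].reshape(-1,2)
def tri(uvs):
    A=0;b=0;L=[]
    for n,uv in uvs.items():
        c,d=ray(n,[uv]); d=d[0]/np.linalg.norm(d[0]); Q=np.eye(3)-np.outer(d,d); A=A+Q; b=b+Q@c; L.append((c,d))
    p=np.linalg.solve(A,b); return p,[np.linalg.norm(np.cross(p-c,d)) for c,d in L]
E
python3 - <<'E'
from h import *
a=cv2.imread('pics/top0.png'); b=cv2.imread('pics/scene0.png')
cv2.imwrite('pics/tc.png',cv2.resize(a[190:310,140:300],None,fx=5,fy=5,interpolation=cv2.INTER_CUBIC))
cv2.imwrite('pics/tc2.png',cv2.resize(a[190:310,260:420],None,fx=5,fy=5,interpolation=cv2.INTER_CUBIC))
cv2.imwrite('pics/sc.png',cv2.resize(b[230:350,350:520],None,fx=4.7,fy=4.7,interpolation=cv2.INTER_CUBIC))
# vacancy & cup & yellow
for n,im in(('top',a),('scene',b)):
    hsv=cv2.cvtColor(im,cv2.COLOR_BGR2HSV)
    for name,lo,hi,roi in(('green',(60,60,40),(95,255,255),None),('blue',(108,120,60),(125,255,255),None),('yel',(18,90,80),(35,255,255),None)):
        m=cv2.inRange(hsv,lo,hi)
        k,l,s,c=cv2.connectedComponentsWithStats(m)
        for i in range(1,k):
            if s[i,4]>25: print(n,name,s[i],c[i].round(1),onplane(n,c[i],.008)[0].round(4))
E
```

```text
top green [  36   77  160  110 9841] [118.1 131. ] [0.8712 0.4481 0.008 ]
top green [631 229   9   8  63] [635.1 232.8] [ 0.6036 -0.7214  0.008 ]
top green [371 258  26  26 532] [383.4 270.6] [ 0.5309 -0.1575  0.008 ]
top blue [594 230   9   8  58] [598.  233.5] [ 0.6036 -0.6368  0.008 ]
top blue [149 264  43  36 710] [172.2 282.2] [0.5142 0.3043 0.008 ]
top blue [  3 285  35   4  45] [ 20.9 285.3] [0.5126 0.6484 0.008 ]
top blue [  38  285   43  104 2659] [ 58.7 336.5] [0.3992 0.552  0.008 ]
top yel [229 248  32  29 131] [246.1 265.6] [0.5479 0.142  0.008 ]
top yel [264 248  31  32 166] [279.9 265.1] [0.5475 0.0676 0.008 ]
top yel [298 251  32  31 187] [313.4 266.2] [ 0.5436 -0.0055  0.008 ]
top yel [333 253  32  31 192] [347.8 267.9] [ 0.5383 -0.0803  0.008 ]
top yel [368 255  32  32 213] [383.3 270.6] [ 0.531  -0.1572  0.008 ]
top yel [610 257  19  20 122] [616.3 267.5] [ 0.5269 -0.669   0.008 ]
top yel [489 271  20  28 194] [495.  286.9] [ 0.4904 -0.3976  0.008 ]
scene green [   0    0   78  159 8091] [28.4 73.1] [ 0.5906 -0.8999  0.008 ]
scene green [77 89  9  8 54] [81.1 92.5] 
[... 559 characters left out ...]
[ 597  298   43  109 1648] [624.5 356.5] [0.4308 0.5329 0.008 ]
scene blue [336 381  17   7  26] [343.2 384.8] [0.772  0.1626 0.008 ]
scene yel [108  77  20  14  93] [118.2  85.3] [ 0.4896 -0.6974  0.008 ]
scene yel [190 121  30  27 426] [205.8 137.1] [ 0.4866 -0.4181  0.008 ]
scene yel [268 193  32  27 176] [284.6 205.5] [ 0.5299 -0.1563  0.008 ]
scene yel [294 217  33  23 122] [311.4 229.5] [ 0.5446 -0.0747  0.008 ]
scene yel [322 235   7  22  47] [324.4 245.4] [ 0.5598 -0.0308  0.008 ]
scene yel [330 238  26  24  86] [347.  253.1] [0.5475 0.0164 0.008 ]
scene yel [351 255  35  29 143] [368.2 271.8] [0.5578 0.0744 0.008 ]
scene yel [389 278  29  30 108] [408.2 296.8] [0.5577 0.1659 0.008 ]
```

```bash
ls pics
```

```text
sc.png
scene0.png
tc.png
tc2.png
top0.png
```

View pics/tc.png

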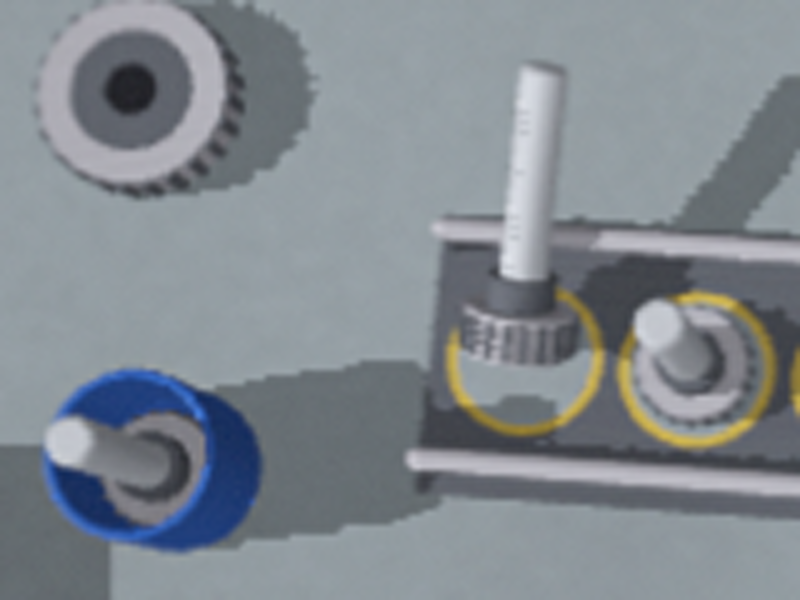

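View pics/tc2.png

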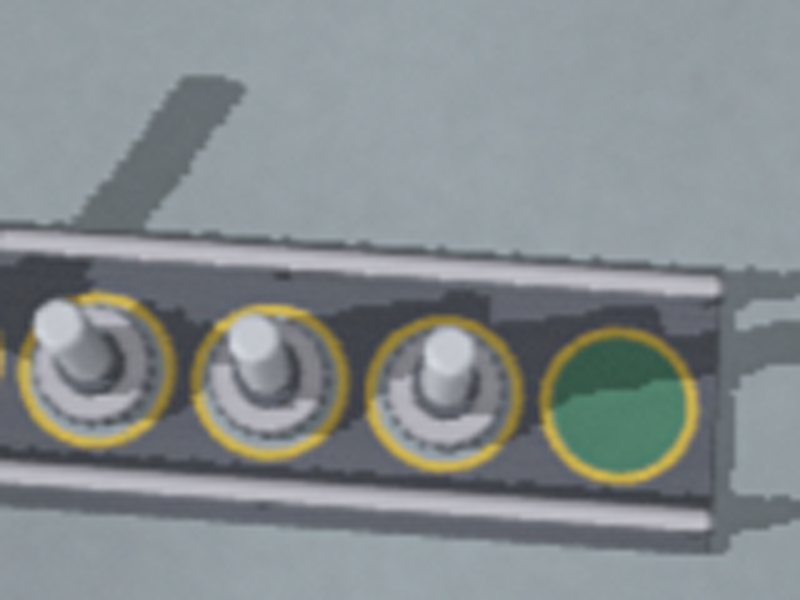

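View pics/sc.png

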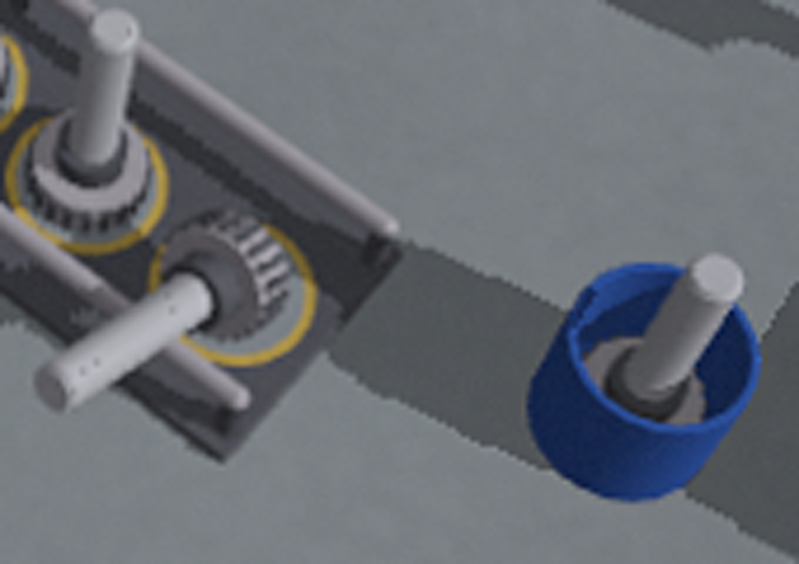

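```bash
python3 - <<'E'
from h import *
S={}
for k,uv in {2:(279.5,264),3:(314,267),4:(349,268.5),5:(384,271)}.items():
    S[k]=onplane('top',[(uv[0]-.5,uv[1]-.5)],.008)[0]; print(k,S[k].round(4))
A=np.array([[1,(3-k)] for k in S]); X=np.linalg.lstsq(A,np.array([S[k][:2] for k in S]),rcond=None)[0]
print('fit',X, np.linalg.norm(X[1]),'yaw',np.degrees(np.arctan2(-X[1][0],X[1][1])))
for k in range(1,6):
    P=np.append(X[0]+X[1]*(3-k),.008);print(k,P.round(4),proj('top',P).round(1),proj('scene',P).round(1))
print('tip',tri({'top':(248.4,204.6),'scene':(362.1,312.6)}), onplane('top',[(248.4,204.6)],.0835),onplane('scene',[(362.1,312.6)],.0835))
print('hub',onplane('top',[(245,245.6)],.045+.01))
print('cupshaft',tri({'top':(154.6,278.4),'scene':(502.6,288.9)}),onplane('top',[(154.6,278.4)],.131),onplane('scene',[(502.6,288.9)],.131))
for n,s in((4,(449,347,260)),(3,(257,335,260)),(2,(60,322,260))):
    print('nb',n,onplane('top',[(s[2]+s[0]/5,190+s[1]/5)],.133))
E
```

```text
2 [0.551  0.0697 0.008 ]
3 [ 0.5429 -0.0057  0.008 ]
4 [ 0.5381 -0.0819  0.008 ]
5 [ 0.5312 -0.1577  0.008 ]
fit [[ 0.54403541 -0.00600168]
 [ 0.00644018  0.07583079]] 0.07610377689287907 yaw -4.854383600520406
1 [0.5569 0.1457 0.008 ] [[244.4 261.5]] [[399.4 290.9]]
2 [0.5505 0.0698 0.008 ] [[278.9 263.7]] [[368.3 268. ]]
3 [ 0.544 -0.006  0.008] [[313.6 266. ]] [[338.8 246.2]]
4 [ 0.5376 -0.0818  0.008 ] [[348.5 268.3]] [[310.7 225.4]]
5 [ 0.5312 -0.1577  0.008 ] [[383.5 270.5]] [[283.7 205.6]]
tip (array([0.66622798, 0.12603776, 0.07852904]), [np.float64(0.00013472739387705308), np.float64(0.00013472739387698174)]) [[0.66493232 0.12503374 0.0835    ]] [[0.66818347 0.12708216 0.0835    ]]
hub [[0.58359651 0.13621534 0.055     ]]
cupshaft (array([0.50848382, 0.30109942, 0.12602982]), [np.float64(0.0009208521033264957), np.float64(0.0009208521033265307)]) [[0.50824932 0.29837563 0.131     ]] [[0.51096145 0.30187522 0.131     ]]
nb 4 [[ 0.53788767 -0.08127171  0.133     ]]
nb 3 [[ 0.54405544 -0.00727556  0.133     ]]
nb 2 [[0.5506724  0.06906011 0.133     ]]
```

```bash
cat >> h.py <<'E'
def toolR(psi,a,flip=False):
    "psi heading deg of horizontal forward dir, a tilt deg of tool z from down toward forward; tool y = left of heading"
    p,a=np.radians([psi,a]); h=np.array([np.cos(p),np.sin(p),0]); y=np.array([-h[1],h[0],0]); z=np.sin(a)*h-np.cos(a)*np.array([0,0,1])
    if flip: y=-y
    return np.c_[np.cross(y,z),y,z]
def delta(P1,R1,P0=None,R0=None):
    s=state()
    if P0 is None: P0=s['tool_pos']
    if R0 is None: R0=rot(s['tool_rot'])
    lin=R0.T@(np.array(P1)-P0); w=R.from_matrix(R0.T@R1).as_rotvec(degrees=True)
    print('lin mm',(lin*1000).round(1),'rot',w.round(2)); return lin,w
def log():
    s=state(); open('log.txt','a').write(repr([s['joint_pos'].tolist(),s['tool_pos'].tolist(),s['tool_rot'].tolist()])+'\n')
E
python3 - <<'E'
from h import *
log()
psi,a=-7,-20
Rt=toolR(psi,a); z=Rt[:,2]
G=np.array([.6363,.1297,.0686]); T=G+.019*z
print(T, T-.15*z); delta(T-.15*z,Rt)
E
```

```text
[0.62985006 0.13049195 0.05074584] [0.68077067 0.12423969 0.19169973]
lin mm [-579.9 -246.7   38.8] rot [  2.65  19.85 -15.59]
```

Request:
apply_moves(commands=[{"linear": [-0.035,-0.015,0],"delta_rot": [0,0,-4],"fingers": 90},{"linear": [-0.07,-0.03,0],"delta_rot": [0,0,-8],"fingers": 90},{"linear": [-0.11,-0.047,0],"delta_rot": [0,0,-12],"fingers": 90},{"linear": [-0.15,-0.064,0],"delta_rot": [0,0,-15],"fingers": 90},{"linear": [-0.19,-0.081,0],"delta_rot": [0,0,-15],"fingers": 90},{"linear": [-0.23,-0.098,0],"delta_rot": [0,0,-15],"fingers": 90},{"linear": [-0.27,-0.115,0],"delta_rot": [0,0,-15],"fingers": 90},{"linear": [-0.3,-0.125,0],"delta_rot": [0,0,-15],"fingers": 90}])

```text
time: 0.9
tool_pos: [0.4711, 0.343, 0.2308]
tool_rot: [-0.0, 0.068, 0.998, -0.0]
contact_force: [0.8, -0.7, -0.1]
gripper_width: 0.648
```

```bash
python3 - <<'E'
from h import *
log()
Rt=toolR(-7,-20); z=Rt[:,2]; T=np.array([.6299,.1305,.0507])
delta(T-.15*z,Rt); s=state(); print(s['joint_pos'].round(3),s['tool_pos'],s['gripper_width'],s['contact_force'])
E
```

```text
lin mm [-237.6 -188.1   39.2] rot [ 0.1  19.98 -0.83]
[ 0.502 -0.046  1.713 -0.     1.476 -0.932] [0.47107267 0.34297475 0.23077106] 0.6484460992525638 [ 0.83296762 -0.68776692 -0.13308203]
```

Request:
apply_moves(commands=[{"linear": [-0.03,-0.024,0.005],"delta_rot": [0,2.5,0],"fingers": 90},{"linear": [-0.06,-0.048,0.01],"delta_rot": [0,5,0],"fingers": 90},{"linear": [-0.095,-0.075,0.015],"delta_rot": [0,8,0],"fingers": 90},{"linear": [-0.13,-0.103,0.02],"delta_rot": [0,11,0],"fingers": 90},{"linear": [-0.165,-0.13,0.026],"delta_rot": [0,14,0],"fingers": 90},{"linear": [-0.195,-0.155,0.032],"delta_rot": [0,17,-0.5],"fingers": 90},{"linear": [-0.22,-0.175,0.036],"delta_rot": [0,19,-0.8],"fingers": 90},{"linear": [-0.2375,-0.188,0.039],"delta_rot": [0.1,20,-0.8],"fingers": 90}])

```text
time: 1.7
tool_pos: [0.681, 0.1244, 0.1902]
tool_rot: [-0.175, 0.061, 0.983, 0.011]
contact_force: [-0.1, -0.1, 0.0]
gripper_width: 0.653
```

```bash
python3 - <<'E'
from h import *
log()
Rt=toolR(-7,-20); z=Rt[:,2]; T=np.array([.6299,.1305,.0507])
delta(T,Rt); s=state(); print(s['joint_pos'].round(3),s['tool_pos'],s['gripper_width'],s['contact_force'])
for n in("scene","top"):
    cv2.imwrite(f"pics/{n}1.png",cv2.cvtColor(eyes.grab_frame(n),cv2.COLOR_RGB2BGR))
# fit kinematics: r,z of planar chain, wrist pitch-plane only when j4~0
import ast
for l in open('log.txt'): 
    q,p,t=ast.literal_eval(l); print(np.round(q,4),np.hypot(p[0],p[1]).round(4),np.arctan2(p[1],p[0]).round(4),round(p[2],4))
E
```

```text
lin mm [  0.2  -0.3 148.7] rot [ 0.02 -0.18 -0.06]
[ 0.049  0.455  1.237  0.061  1.797 -1.395] [0.68100933 0.124429   0.19024685] 0.6527581051069871 [-0.08587322 -0.06223667  0.02259698]
[ 1.055   0.0533  1.6142  0.      1.476  -0.119 ] 0.6244 1.1741 0.2302
[ 5.0190e-01 -4.6300e-02  1.7130e+00 -5.0000e-04  1.4757e+00 -9.3230e-01] 0.5827 0.6293 0.2308
[ 0.0493  0.4549  1.2366  0.0608  1.7971 -1.395 ] 0.6923 0.1807 0.1902
```

View pics/scene1.png

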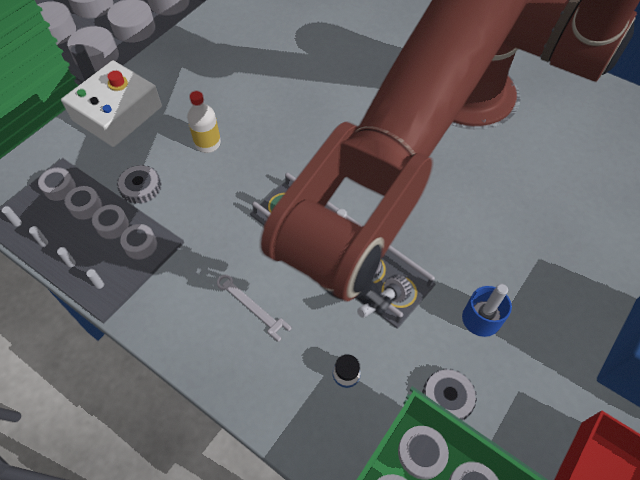

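View pics/top1.png

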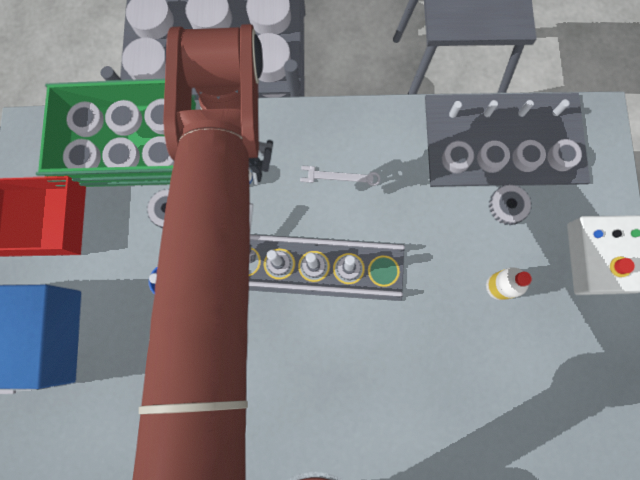

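```bash
cat > kin.py <<'E'
from h import *
import ast
from scipy.optimize import least_squares
def fk(q,p):
    a2,a3,L,d1,off=p
    Rz=lambda a:R.from_rotvec([0,0,a]).as_matrix(); Ry=lambda a:R.from_rotvec([0,a,0]).as_matrix()
    M=Rz(q[0]); P=np.array([0,0,d1])+M@[0,off,0]
    M=M@Ry(q[1]); P=P+M@[0,0,a2]
    M=M@Ry(q[2]); P=P+M@[0,0,a3]
    M=M@Rz(q[3])@Ry(q[4]); P=P+M@[0,0,L]
    return P,M@Rz(q[5])
def load(): return [ast.literal_eval(l) for l in open('log.txt')]
def fit():
    D=load()
    r=least_squares(lambda p:np.concatenate([fk(q,p)[0]-t for q,t,_ in D]),[.4,.4,.3,.3,.074])
    return r.x,r.fun
lo=np.array([-3.01,-1.01,.06,-1.02,.09,-3.14]);hi=np.array([3.01,2.22,2.58,4.17,2.62,3.14])
def ik(P,Rt,p,C,q0):
    def f(q):
        x,M=fk(q,p); return np.r_[(x-P)*5,R.from_matrix((M@C).T@Rt).as_rotvec()]
    r=least_squares(f,np.clip(q0,lo+1e-3,hi-1e-3),bounds=(lo,hi)); return r.x,np.abs(r.fun).max()
E
python3 - <<'E'
from kin import *
p,e=fit(); print(p,e.round(4))
for q,t,r in load(): print((fk(q,p)[1].T@rot(r)).round(3))
E
```

```text
[0.42443298 0.60063244 0.28356009 0.14773739 0.07412052] [ 0.     -0.0001 -0.0001  0.0001 -0.0001 -0.0001  0.0001  0.0002  0.0003]
[[ 0. -1. -0.]
 [ 1.  0.  0.]
 [-0. -0.  1.]]
[[ 0. -1. -0.]
 [ 1.  0.  0.]
 [ 0. -0.  1.]]
[[ 0. -1. -0.]
 [ 1.  0.  0.]
 [-0. -0.  1.]]
```

```bash
python3 - <<'E'
from kin import *
p,e=fit(); C=np.array([[0,-1,0],[1,0,0],[0,0,1.]])
q0=np.array(load()[-1][0])
for dz in(0,.06):
  for psi in (-7,10):
    q=q0
    for a in(-20,-10,0,15,30,45,55,65,75,90):
        Rt=toolR(psi,a);P=np.array([.5569,.1457,.1+dz])+.019*Rt[:,2]
        q,er=ik(P,Rt,p,C,q); print(dz,psi,a,q.round(2),round(er,4))
E
```

```text
0 -7 -20 [ 0.09  0.23  1.71  0.07  1.55 -1.37] 0.0
0 -7 -10 [ 0.11  0.12  1.81  0.04  1.39 -1.35] 0.0
0 -7 0 [ 0.13  0.02  1.91 -0.    1.22 -1.32] 0.0
0 -7 15 [ 0.16 -0.13  2.06 -0.09  0.96 -1.25] 0.0
0 -7 30 [ 0.2  -0.25  2.21 -0.25  0.69 -1.1 ] 0.0
0 -7 45 [ 0.24 -0.34  2.36 -0.63  0.45 -0.73] 0.0
0 -7 55 [ 0.25 -0.37  2.43 -1.02  0.34 -0.35] 0.0297
0 -7 65 [ 0.2  -0.43  2.48 -1.02  0.22 -0.39] 0.1474
0 -7 75 [ 0.14 -0.5   2.53 -1.02  0.09 -0.44] 0.2543
0 -7 90 [ 0.13 -0.58  2.57 -1.02  0.09 -0.47] 0.465
0 10 -20 [ 0.13  0.24  1.69 -0.01  1.56 -1.61] 0.0
0 10 -10 [ 0.13  0.13  1.8  -0.01  1.39 -1.61] 0.0
0 10 0 [ 0.13  0.02  1.91 -0.    1.22 -1.62] 0.0
0 10 15 [ 0.12 -0.14  2.07  0.02  0.95 -1.63] 0.0
0 10 30 [ 0.11 -0.28  2.24  0.05  0.66 -1.66] 0.0
0 10 45 [ 0.1  -0.39  2.4   0.14  0.36 -1.76] 0.0
0 10 55 [ 0.1  -0.43  2.49  0.47  0.14 -2.08] 0.0
0 10 65 [ 0.08 -0.46  2.54  1.53  0.09 -3.14] 0.0729
0 10 75 [ 0.08 -0.51  2.56  1.54  0.09 -3.14] 0.2178
0 10 90 [ 0.07 -0.57  2.58  1.55  0.1  -3.14] 0.4355
0.06 -7 -20 [ 0.09  0.18  1.65  0.07  1.65 -1.36] 0.0
0.06 -7 -10 [ 0.11  0.08
[... 301 characters left out ...]
 65 [ 0.24 -0.5   2.45 -1.02  0.31 -0.39] 0.0859
0.06 -7 75 [ 0.17 -0.57  2.51 -1.02  0.16 -0.44] 0.1868
0.06 -7 90 [ 0.13 -0.66  2.56 -1.02  0.09 -0.49] 0.3775
0.06 10 -20 [ 0.13  0.19  1.64 -0.01  1.66 -1.61] 0.0
0.06 10 -10 [ 0.13  0.08  1.74 -0.01  1.49 -1.61] 0.0
0.06 10 0 [ 0.13 -0.03  1.85 -0.    1.32 -1.62] 0.0
0.06 10 15 [ 0.12 -0.19  2.01  0.02  1.06 -1.63] 0.0
0.06 10 30 [ 0.11 -0.34  2.18  0.04  0.78 -1.66] 0.0
0.06 10 45 [ 0.1  -0.47  2.34  0.11  0.48 -1.72] 0.0
0.06 10 55 [ 0.1  -0.53  2.44  0.23  0.27 -1.84] 0.0
0.06 10 65 [ 0.09 -0.55  2.53  1.18  0.09 -2.78] 0.0043
0.06 10 75 [ 0.08 -0.59  2.55  1.54  0.09 -3.14] 0.1285
0.06 10 90 [ 0.07 -0.66  2.58  1.56  0.11 -3.14] 0.3441
```

```bash
python3 - <<'E'
from h import *
Rt=toolR(-7,-30); z=Rt[:,2]; G=np.array([.6363,.1297,.0686]); T=G+.019*z
print(T);delta(T-.07*z,Rt)
E
```

```text
[0.62687081 0.13085776 0.05214552]
lin mm [-8.   0.  78.9] rot [ 0.03  9.84 -0.14]
```

Request:
apply_moves(commands=[{"linear": [-0.001,0,0.01],"delta_rot": [0,2,0],"fingers": 90},{"linear": [-0.002,0,0.02],"delta_rot": [0,4,0],"fingers": 90},{"linear": [-0.004,0,0.035],"delta_rot": [0,6,0],"fingers": 90},{"linear": [-0.006,0,0.05],"delta_rot": [0,8,0],"fingers": 90},{"linear": [-0.007,0,0.065],"delta_rot": [0,9,0],"fingers": 90},{"linear": [-0.008,0,0.075],"delta_rot": [0,9.8,-0.1],"fingers": 90},{"linear": [-0.008,0,0.079],"delta_rot": [0,9.8,-0.1],"fingers": 90},{"linear": [-0.008,0,0.079],"delta_rot": [0,9.8,-0.1],"fingers": 90}])

```text
time: 2.6
tool_pos: [0.66, 0.1294, 0.1145]
tool_rot: [-0.257, 0.057, 0.964, 0.016]
contact_force: [0.3, -0.1, -0.3]
gripper_width: 0.646
```

```bash
python3 - <<'E'
from h import *
log()
Rt=toolR(-7,-30); z=Rt[:,2]; G=np.array([.6363,.1297,.0686]); T=G+.019*z
delta(T,Rt); print(state()['contact_force'])
cv2.imwrite("pics/scene2.png",cv2.resize(cv2.cvtColor(eyes.grab_frame("scene"),cv2.COLOR_RGB2BGR)[220:360,300:480],None,fx=4,fy=4,interpolation=cv2.INTER_CUBIC))
E
```

```text
lin mm [-2.4 -2.6 70.5] rot [-0.02  0.12  0.18]
[ 0.33559931 -0.13291503 -0.32979455]
```

View pics/scene2.png

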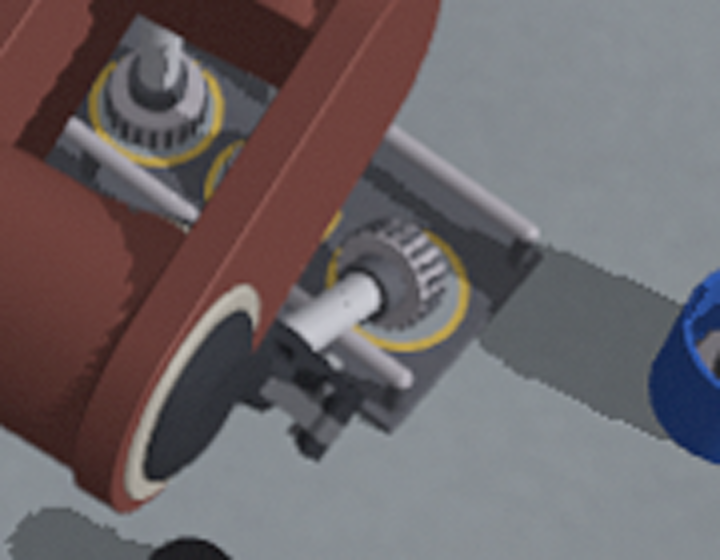

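```bash
python3 - <<'E'
from kin import *
p,e=fit();print(p,(e*1000).round(2))
s=state();print(s['tool_pos'],fk(s['joint_pos'],p)[0],s['joint_vel'].round(3),s['joint_pos'].round(4))
Rt=toolR(-7,-30); z=Rt[:,2]; T=np.array([.6363,.1297,.0686])+.019*z
print(T-.07*z);delta(T,Rt)
E
```

```text
[0.43764937 0.60104679 0.31386213 0.16435866 0.07297451] [ 1.54  0.23 -0.66  0.43 -1.18 -0.66 -4.04  0.61  0.28  3.38  1.82  1.04]
[0.6605769  0.1294321  0.11557971] [0.663815   0.13124808 0.11662363] [-0.001 -0.014 -0.019 -0.     0.003  0.   ] [ 0.0479  0.5777  1.2316  0.0873  1.845  -1.4024]
[0.66160993 0.12659233 0.1127673 ]
lin mm [-2.3 -2.7 71.8] rot [-0.01  0.21  0.18]
```

```bash
cat >> kin.py <<'E'
def fk(q,p):
    a2,a3,L,d1,off,a0,ax=p
    Rz=lambda a:R.from_rotvec([0,0,a]).as_matrix(); Ry=lambda a:R.from_rotvec([0,a,0]).as_matrix()
    M=Rz(q[0]); P=np.array([0,0,d1])+M@[a0,off,0]
    M=M@Ry(q[1]); P=P+M@[0,0,a2]
    M=M@Ry(q[2]); P=P+M@[ax,0,a3]
    M=M@Rz(q[3])@Ry(q[4]); P=P+M@[0,0,L]
    return P,M@Rz(q[5])
def fit():
    D=load()
    r=least_squares(lambda p:np.concatenate([fk(q,p)[0]-t for q,t,_ in D]),[.43,.6,.3,.2,.074,0,0])
    return r.x,r.fun
E
python3 - <<'E'
from kin import *
p,e=fit();print(p.round(4),(e*1000).round(2))
for i in range(4): 
    s=state();print(s['tool_pos'])
for q,t,r in load(): print(R.from_matrix((fk(q,p)[1]@np.array([[0,-1,0],[1,0,0],[0,0,1.]])).T@rot(r)).as_rotvec(degrees=True).round(2))
E
```

```text
[0.4264 0.6099 0.2795 0.238  0.0742 0.     0.0957] [-0.  0. -0.  0.  0. -0. -0. -0.  0.  0. -0.  0.]
[0.6605769  0.1294321  0.11557971]
[0.6605769  0.1294321  0.11557971]
[0.6605769  0.1294321  0.11557971]
[0.6605769  0.1294321  0.11557971]
[-0.  0. -0.]
[-0. -0. -0.]
[-0.  0. -0.]
[-0. -0. -0.]
```

```bash
cat >> h.py <<'E'
def comp(seq,P,M):
    for lin,w in seq:
        P=P+M@np.array(lin); M=M@R.from_rotvec(w,degrees=True).as_matrix()
    return P,M
E
python3 - <<'E'
from kin import *
D=load()
P=np.array([.242,.576,.231]); M=rot(D[0][2])
for i,st in enumerate([([-.3,-.125,0],[0,0,-15]),([-.2375,-.188,.039],[.1,20,-.8]),([-.008,0,.079],[0,9.8,-.1])]):
    P,M=comp([st],P,M); t=np.array(D[i+1][1]); print(P.round(4),t.round(4),((P-t)*1000).round(1),R.from_matrix(M.T@rot(D[i+1][2])).as_rotvec(degrees=True).round(2))
E
```

```text
[0.4704 0.3448 0.2312] [0.4711 0.343  0.2308] [-0.7  1.8  0.4] [-0.05 -0.02  0.09]
[0.6804 0.1264 0.1923] [0.681  0.1244 0.1902] [-0.6  2.   2.1] [-0.09  0.14  0.1 ]
[0.6609 0.1287 0.1154] [0.66   0.1294 0.1145] [ 0.9 -0.7  0.9] [-0.07  0.04 -0.05]
```

```bash
cat >> h.py <<'E'
import json
def setc(P,M): json.dump([P.tolist(),M.tolist()],open('cmd.json','w'))
def getc():
    a,b=json.load(open('cmd.json')); return np.array(a),np.array(b)
def did(lin,w):
    P,M=comp([(lin,w)],*getc()); setc(P,M); s=state()
    print('cmd-meas mm',((P-s['tool_pos'])*1000).round(1),R.from_matrix(M.T@rot(s['tool_rot'])).as_rotvec(degrees=True).round(2),'F',s['contact_force'].round(1),'w',round(s['gripper_width']*85,1),'t',s['time'])
def to(P1,R1): return delta(P1,R1,*getc())
E
python3 - <<'E'
from h import *
P,M=comp([([-.3,-.125,0],[0,0,-15]),([-.2375,-.188,.039],[.1,20,-.8]),([-.008,0,.079],[0,9.8,-.1])],np.array([.242,.576,.231]),rot([-3.2e-4,.197097,.98038,-9.5e-4]))
setc(P,M)
Rt=toolR(-7,-30); z=Rt[:,2]; T=np.array([.6363,.1297,.0686])+.019*z
to(T,Rt)
E
```

```text
lin mm [-1.9 -1.9 71.8] rot [-0.1   0.15  0.12]
```

Request:
apply_moves(commands=[{"linear": [-0.0005,-0.0005,0.012],"delta_rot": [0,0,0],"fingers": 90},{"linear": [-0.001,-0.001,0.024],"delta_rot": [0,0,0],"fingers": 90},{"linear": [-0.0015,-0.0015,0.036],"delta_rot": [0,0,0],"fingers": 90},{"linear": [-0.002,-0.002,0.048],"delta_rot": [0,0,0],"fingers": 90},{"linear": [-0.002,-0.002,0.058],"delta_rot": [0,0,0],"fingers": 90},{"linear": [-0.002,-0.002,0.066],"delta_rot": [0,0,0],"fingers": 90},{"linear": [-0.002,-0.002,0.072],"delta_rot": [0,0,0],"fingers": 90},{"linear": [-0.002,-0.002,0.072],"delta_rot": [0,0,0],"fingers": 90}])

```text
time: 3.45
tool_pos: [0.6257, 0.1316, 0.0509]
tool_rot: [-0.257, 0.057, 0.964, 0.016]
contact_force: [-0.6, 0.6, -0.3]
gripper_width: 0.648
```

```bash
python3 - <<'E'
from h import *
did([-0.002, -0.002, 0.072],[0,0,0])
f=cv2.cvtColor(eyes.grab_frame("scene"),cv2.COLOR_RGB2BGR)
s=state()['tool_pos'];M=rot(state()['tool_rot'])
print(s, 'grasp',proj('scene',s-.019*M[:,2]))
cv2.imwrite("pics/scene3.png",cv2.resize(f[250:350,330:460],None,fx=6,fy=6,interpolation=cv2.INTER_CUBIC))
E
```

```text
cmd-meas mm [ 1.2 -0.8  1. ] [-0.07  0.05 -0.05] F [-0.6  0.6 -0.3] w 55.1 t 3.45
[0.62631788 0.13153601 0.05157981] grasp [[373.08670682 303.62102366]]
```

View pics/scene3.png

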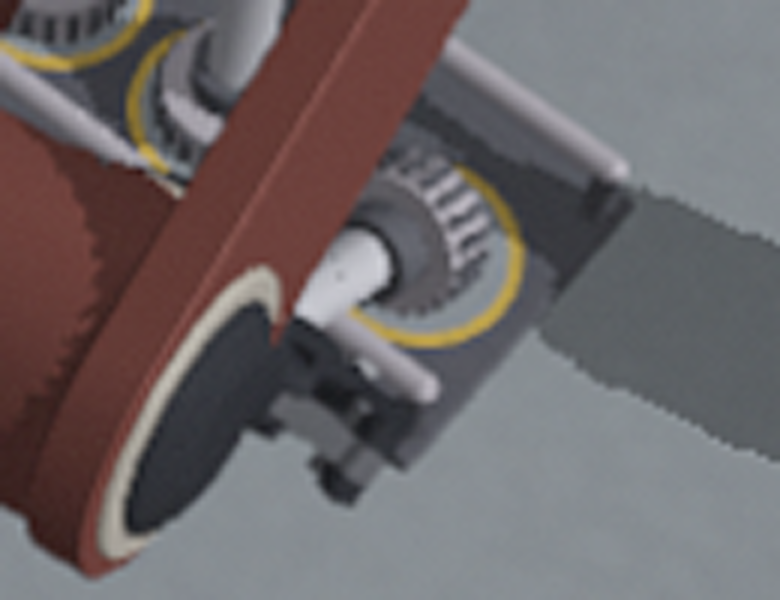

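Request:
apply_moves(commands=[{"linear": [0,0,0],"delta_rot": [0,0,0],"fingers": 150},{"linear": [0,0,0],"delta_rot": [0,0,0],"fingers": 170},{"linear": [0,0,0],"delta_rot": [0,0,0],"fingers": 180},{"linear": [0,0,0],"delta_rot": [0,0,0],"fingers": 190},{"linear": [0,0,0],"delta_rot": [0,0,0],"fingers": 200},{"linear": [0,0,0],"delta_rot": [0,0,0],"fingers": 255},{"linear": [0,0,0],"delta_rot": [0,0,0],"fingers": 255},{"linear": [0,0,0],"delta_rot": [0,0,0],"fingers": 255}])

```text
time: 4.3
tool_pos: [0.6266, 0.1316, 0.0521]
tool_rot: [-0.257, 0.057, 0.965, 0.016]
contact_force: [-0.6, -0.1, 2.0]
gripper_width: 0.215
```

```bash
python3 - <<'E'
from h import *
did([0,0,0],[0,0,0])
Rt=toolR(-7,-30); z=Rt[:,2]; T=np.array([.6363,.1297,.0686])+.019*z
to(T+[-.02,.002,.03],Rt)
E
```

```text
cmd-meas mm [ 0.3 -0.8 -0.1] [-0.1  -0.04 -0.06] F [-0.6 -0.1  2. ] w 18.2 t 4.3
lin mm [ 32.5  -0.3 -16.2] rot [-0.1   0.15  0.12]
```

```bash
python3 - <<'E'
from h import *
P0,M0=getc()
print('up90 in tool',(M0.T@[0,0,.09]).round(4))
P1=P0+[0,0,.09]
G0=P1-.019*M0[:,2]; G1=np.array([.5569,.1457,.160]); 
print(G0)
for st in (0,1):
  Pb,Mb=(P1,M0) if st==0 else (Pm,Mm)
  for i in range(1,9):
    f=(i+8*st)/16; 
    M=M0@R.from_rotvec([0,-65*f,0],degrees=True).as_matrix(); P=G0+(G1-G0)*f+.019*M[:,2]
    print(i,(Mb.T@(P-Pb)).round(4).tolist(), round(-65*f+32.5*st,1))
  Pm,Mm=P,M
print(M)
E
```

```text
up90 in tool [ 0.0448 -0.     -0.0781]
[0.6362459  0.12965756 0.15841957]
1 [0.0031, 0.0004, 0.0024] -4.1
2 [0.0062, 0.0008, 0.0047] -8.1
3 [0.0093, 0.0012, 0.0068] -12.2
4 [0.0124, 0.0016, 0.0089] -16.2
5 [0.0155, 0.002, 0.0109] -20.3
6 [0.0187, 0.0024, 0.0129] -24.4
7 [0.0219, 0.0028, 0.0147] -28.4
8 [0.0252, 0.0032, 0.0164] -32.5
1 [0.0037, 0.0004, -0.0004] -4.1
2 [0.0074, 0.0008, -0.0009] -8.1
3 [0.0111, 0.0012, -0.0014] -12.2
4 [0.0148, 0.0016, -0.0021] -16.2
5 [0.0186, 0.002, -0.0028] -20.3
6 [0.0224, 0.0024, -0.0037] -24.4
7 [0.0262, 0.0028, -0.0046] -28.4
8 [0.0301, 0.0032, -0.0056] -32.5
[[-8.11802196e-01  1.19147257e-01  5.71647729e-01]
 [ 9.71816795e-02  9.92876510e-01 -6.89344333e-02]
 [-5.75788951e-01 -4.07437867e-04 -8.17598262e-01]]
```

Gentle lift first.

Request:
apply_moves(commands=[{"linear": [0.002,0,-0.0035],"delta_rot": [0,0,0],"fingers": 255},{"linear": [0.006,0,-0.0105],"delta_rot": [0,0,0],"fingers": 255},{"linear": [0.012,0,-0.021],"delta_rot": [0,0,0],"fingers": 255},{"linear": [0.019,0,-0.033],"delta_rot": [0,0,0],"fingers": 255},{"linear": [0.027,0,-0.047],"delta_rot": [0,0,0],"fingers": 255},{"linear": [0.035,0,-0.061],"delta_rot": [0,0,0],"fingers": 255},{"linear": [0.041,0,-0.0715],"delta_rot": [0,0,0],"fingers": 255},{"linear": [0.045,0,-0.078],"delta_rot": [0,0,0],"fingers": 255}])

```text
time: 5.1
tool_pos: [0.627, 0.1314, 0.1442]
tool_rot: [-0.255, 0.057, 0.965, 0.016]
contact_force: [-0.5, 0.3, -2.8]
gripper_width: 0.219
```

```bash
python3 - <<'E'
from h import *
did([0.045, 0, -0.078],[0,0,0])
f=cv2.cvtColor(eyes.grab_frame("scene"),cv2.COLOR_RGB2BGR)
cv2.imwrite("pics/scene4.png",cv2.resize(f[200:350,300:480],None,fx=4,fy=4,interpolation=cv2.INTER_CUBIC))
E
```

```text
cmd-meas mm [-0.4 -0.6 -2.2] [-0.12 -0.2  -0.06] F [-0.5  0.3 -2.8] w 18.6 t 5.1
```

View pics/scene4.png

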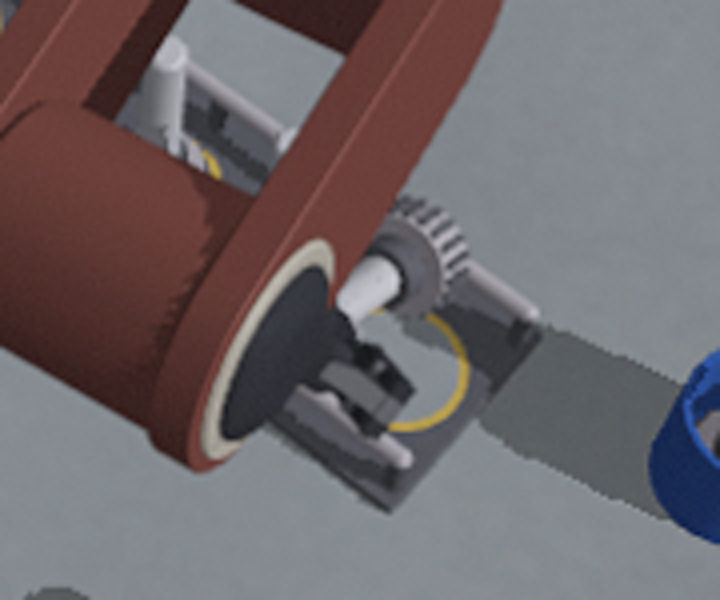

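Request:
apply_moves(commands=[{"linear": [0.0031,0.0004,0.0024],"delta_rot": [0,-4,0],"fingers": 255},{"linear": [0.0062,0.0008,0.0047],"delta_rot": [0,-8.1,0],"fingers": 255},{"linear": [0.0093,0.0012,0.0068],"delta_rot": [0,-12.2,0],"fingers": 255},{"linear": [0.0124,0.0016,0.0089],"delta_rot": [0,-16.2,0],"fingers": 255},{"linear": [0.0155,0.002,0.0109],"delta_rot": [0,-20.3,0],"fingers": 255},{"linear": [0.0187,0.0024,0.0129],"delta_rot": [0,-24.4,0],"fingers": 255},{"linear": [0.0219,0.0028,0.0147],"delta_rot": [0,-28.4,0],"fingers": 255},{"linear": [0.0252,0.0032,0.0164],"delta_rot": [0,-32.5,0],"fingers": 255}])

```text
time: 5.95
tool_pos: [0.5958, 0.1381, 0.1396]
tool_rot: [0.024, 0.06, 0.998, -0.001]
contact_force: [-0.2, -0.2, -3.3]
gripper_width: 0.218
```

Request:
apply_moves(commands=[{"linear": [0.0037,0.0004,-0.0004],"delta_rot": [0,-4.1,0],"fingers": 255},{"linear": [0.0074,0.0008,-0.0009],"delta_rot": [0,-8.1,0],"fingers": 255},{"linear": [0.0111,0.0012,-0.0014],"delta_rot": [0,-12.2,0],"fingers": 255},{"linear": [0.0148,0.0016,-0.0021],"delta_rot": [0,-16.2,0],"fingers": 255},{"linear": [0.0186,0.002,-0.0028],"delta_rot": [0,-20.3,0],"fingers": 255},{"linear": [0.0224,0.0024,-0.0037],"delta_rot": [0,-24.4,0],"fingers": 255},{"linear": [0.0262,0.0028,-0.0046],"delta_rot": [0,-28.4,0],"fingers": 255},{"linear": [0.0301,0.0032,-0.0056],"delta_rot": [0,-32.5,0],"fingers": 255}])

```text
time: 6.75
tool_pos: [0.5655, 0.1446, 0.1431]
tool_rot: [0.301, 0.057, 0.952, -0.018]
contact_force: [-0.1, -0.7, -3.7]
gripper_width: 0.219
```

```bash
python3 - <<'E'
from h import *
P,M=comp([([0.0252, 0.0032, 0.0164],[0,-32.5,0])],*getc()); setc(P,M)
did([0.0301, 0.0032, -0.0056],[0,-32.5,0])
s=state(); print(s['joint_pos'].round(2),s['tool_pos'],rot(s['tool_rot'])[:,2])
f=cv2.cvtColor(eyes.grab_frame("scene"),cv2.COLOR_RGB2BGR);g=cv2.cvtColor(eyes.grab_frame("top"),cv2.COLOR_RGB2BGR)
cv2.imwrite("pics/scene5.png",cv2.resize(f[200:350,300:480],None,fx=4,fy=4,interpolation=cv2.INTER_CUBIC))
cv2.imwrite("pics/top5.png",cv2.resize(g[170:320,150:330],None,fx=4,fy=4,interpolation=cv2.INTER_CUBIC))
E
```

```text
cmd-meas mm [ 2.  -0.2  1.4] [-0.02  0.02  0.08] F [-0.1 -0.7 -3.7] w 18.6 t 6.75
[ 0.21 -0.29  2.17 -0.3   0.7  -1.06] [0.56553182 0.14462819 0.14307371] [ 0.57133981 -0.06857832 -0.81784341]
```

View pics/scene5.png

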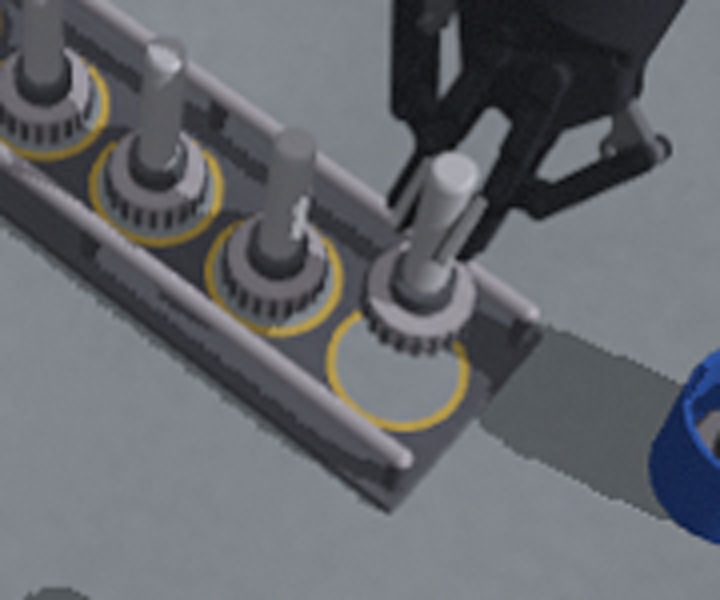

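View pics/top5.png

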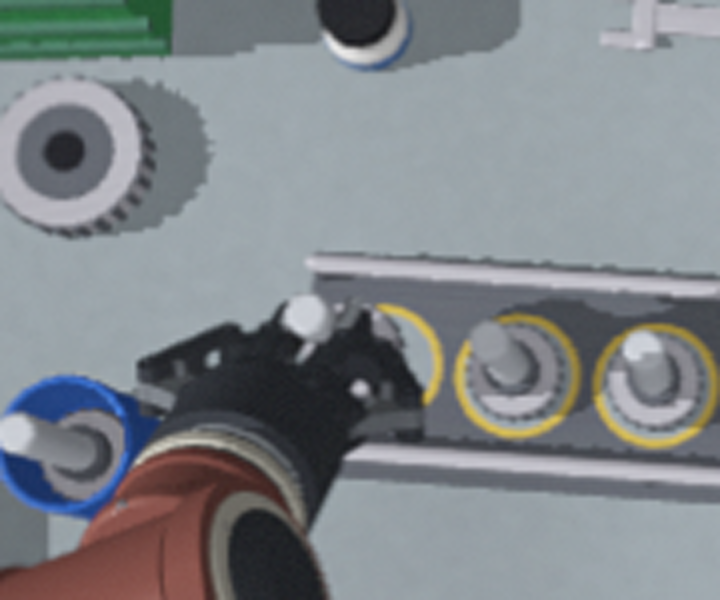

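```bash
python3 - <<'E'
from h import *
T,e=tri({'top':(226.75,249),'scene':(413.75,243)});print('top',T,e)
s=state();P=s['tool_pos'];M=rot(s['tool_rot']);G=P-.019*M[:,2];print('G',G)
# if upright with tip at T: predicted foot face (20mm up) and hub top(34)
O=T-[0,0,.125];
print(proj('scene',[O+[0,0,.02],O+[0,0,.034],T]).round(1), 'spot',proj('scene',[[.5569,.1457,.008]]))
print(onplane('scene',[(405,273)],O[2]+.02))
E
```

```text
top [0.55376798 0.14569129 0.18543662] [np.float64(0.00023701332874163532), np.float64(0.00023701332874153947)]
G [0.55254205 0.14605055 0.15619898]
[[405.3 272.3]
 [406.4 268.7]
 [413.9 243. ]] spot [[399.38873768 290.85647654]]
[[0.55540084 0.14600489 0.08043662]]
```

```bash
python3 - <<'E'
from h import *
did([0,0,0],[0,0,0]); P,M=getc()
print((M.T@[.0015,0,-.045]).round(4),(M.T@[.0,0,-.010]).round(5))
E
```

```text
cmd-meas mm [ 4.2 -0.4  3.9] [ 0.01  0.37 -0.02] F [-0.9  0.  -3.4] w 18.7 t 6.85
[0.0247 0.0002 0.0376] [0.00576 0.      0.00818]
```

Request:
apply_moves(commands=[{"linear": [0,0,0],"delta_rot": [0,0,0],"fingers": 255},{"linear": [0.0015,0,0.002],"delta_rot": [0,0,0],"fingers": 255},{"linear": [0.005,0,0.0075],"delta_rot": [0,0,0],"fingers": 255},{"linear": [0.01,0,0.015],"delta_rot": [0,0,0],"fingers": 255},{"linear": [0.015,0.0001,0.023],"delta_rot": [0,0,0],"fingers": 255},{"linear": [0.02,0.0002,0.0305],"delta_rot": [0,0,0],"fingers": 255},{"linear": [0.0235,0.0002,0.036],"delta_rot": [0,0,0],"fingers": 255},{"linear": [0.0247,0.0002,0.0376],"delta_rot": [0,0,0],"fingers": 255}])

```text
time: 7.65
tool_pos: [0.5678, 0.1448, 0.0975]
tool_rot: [0.301, 0.057, 0.952, -0.018]
contact_force: [0.7, -0.0, -3.9]
gripper_width: 0.218
```

```bash
python3 - <<'E'
from h import *
did([.0247,.0002,.0376],[0,0,0])
f=cv2.cvtColor(eyes.grab_frame("scene"),cv2.COLOR_RGB2BGR);g=cv2.cvtColor(eyes.grab_frame("top"),cv2.COLOR_RGB2BGR)
cv2.imwrite("pics/scene6.png",cv2.resize(f[220:320,340:460],None,fx=6,fy=6,interpolation=cv2.INTER_CUBIC))
cv2.imwrite("pics/top6.png",cv2.resize(g[220:290,190:290],None,fx=6,fy=6,interpolation=cv2.INTER_CUBIC))
did([0,0,0],[0,0,0]); print(state()['tool_pos'])
E
```

```text
cmd-meas mm [ 1.2 -0.5  2. ] [-0.04  0.1   0.03] F [ 0.7 -0.  -3.9] w 18.5 t 7.65
cmd-meas mm [ 0.6 -0.6  0.8] [-0.07  0.01  0.05] F [ 0.3  0.1 -3.3] w 18.4 t 7.75
[0.56833639 0.14499377 0.09870311]
```

View pics/scene6.png

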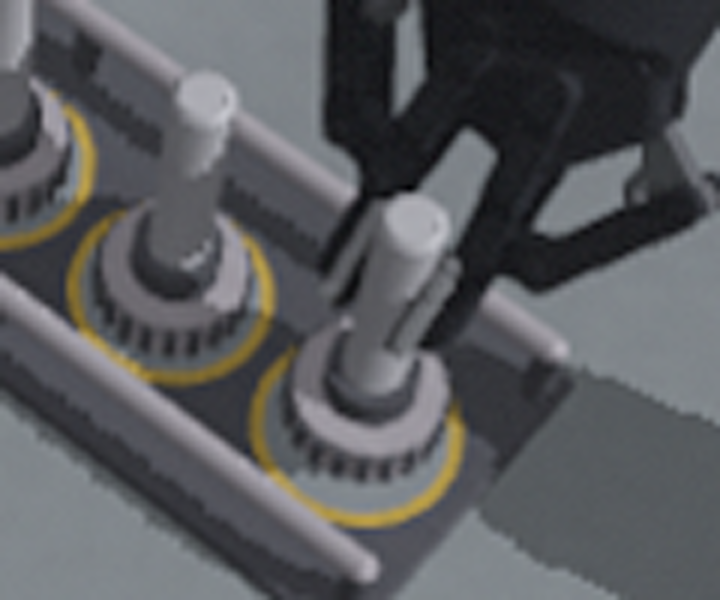

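View pics/top6.png

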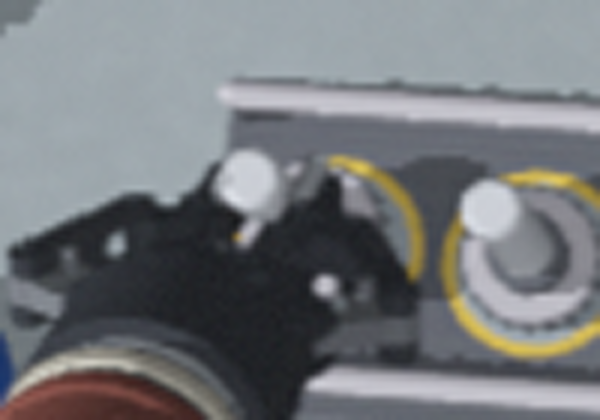

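```bash
python3 - <<'E'
from h import *
a=(190+250/6,220+182/6);b=(340+416/6,220+222/6)
T,e=tri({'top':a,'scene':b});print(T,e)
ft=(340+370/6,220+393/6)
for h in(.03,.035,.04): print(h,onplane('scene',[ft],h))
S=np.array([.5569,.1457,.133]); print(proj('top',S),a,proj('scene',S),b)
E
```

```text
[0.55811335 0.14585742 0.1441064 ] [np.float64(0.0004030760905668063), np.float64(0.00040307609056684665)]
0.03 [[0.5554582  0.14660827 0.03      ]]
0.035 [[0.5579576  0.14738868 0.035     ]]
0.04 [[0.56045701 0.14816909 0.04      ]]
[[232.73086827 252.01151245]] (231.66666666666666, 250.33333333333334) [[408.47986842 259.55133859]] (409.3333333333333, 257.0)
```

Request:
apply_moves(commands=[{"linear": [0.0006,0,0.0008],"delta_rot": [0,0,0],"fingers": 255},{"linear": [0.0012,0,0.0016],"delta_rot": [0,0,0],"fingers": 255},{"linear": [0.0018,0,0.0025],"delta_rot": [0,0,0],"fingers": 255},{"linear": [0.0024,0,0.0033],"delta_rot": [0,0,0],"fingers": 255},{"linear": [0.0029,0,0.0041],"delta_rot": [0,0,0],"fingers": 255},{"linear": [0.0035,0,0.0049],"delta_rot": [0,0,0],"fingers": 255},{"linear": [0.0041,0,0.0057],"delta_rot": [0,0,0],"fingers": 255},{"linear": [0.0046,0,0.0065],"delta_rot": [0,0,0],"fingers": 255}])

```text
time: 8.55
tool_pos: [0.5686, 0.145, 0.0913]
tool_rot: [0.302, 0.057, 0.951, -0.017]
contact_force: [-0.2, -0.0, -3.0]
gripper_width: 0.22
```

```bash
python3 - <<'E'
from h import *
did([.0046,0,.0065],[0,0,0])
print(state()['ft_torque'].round(2))
E
```

```text
cmd-meas mm [ 0.4 -0.6  0.2] [-0.08 -0.04  0.06] F [-0.2 -0.  -3. ] w 18.7 t 8.55
[0.1  0.6  0.04]
```

Request:
apply_moves(commands=[{"linear": [0.0003,0,0.0004],"delta_rot": [0,0,0],"fingers": 255},{"linear": [0.0006,0,0.0008],"delta_rot": [0,0,0],"fingers": 255},{"linear": [0.0009,0,0.0012],"delta_rot": [0,0,0],"fingers": 255},{"linear": [0.0012,0,0.0016],"delta_rot": [0,0,0],"fingers": 255},{"linear": [0.0014,0,0.002],"delta_rot": [0,0,0],"fingers": 255},{"linear": [0.0017,0,0.0025],"delta_rot": [0,0,0],"fingers": 255},{"linear": [0.0017,0,0.0025],"delta_rot": [0,0,0],"fingers": 255},{"linear": [0.0017,0,0.0025],"delta_rot": [0,0,0],"fingers": 255}])

```text
time: 9.35
tool_pos: [0.5686, 0.1451, 0.0884]
tool_rot: [0.302, 0.057, 0.951, -0.017]
contact_force: [0.0, 0.2, -2.8]
gripper_width: 0.22
```

```bash
python3 - <<'E'
from h import *
did([.0017,0,.0025],[0,0,0])
E
```

```text
cmd-meas mm [ 0.3 -0.7  0.2] [-0.09 -0.04  0.06] F [ 0.   0.2 -2.8] w 18.7 t 9.35
```

Request:
apply_moves(commands=[{"linear": [0.0003,0,0.0004],"delta_rot": [0,0,0],"fingers": 255},{"linear": [0.0006,0,0.0008],"delta_rot": [0,0,0],"fingers": 255},{"linear": [0.0009,0,0.0012],"delta_rot": [0,0,0],"fingers": 255},{"linear": [0.0012,0,0.0016],"delta_rot": [0,0,0],"fingers": 255},{"linear": [0.0014,0,0.002],"delta_rot": [0,0,0],"fingers": 255},{"linear": [0.0014,0,0.002],"delta_rot": [0,0,0],"fingers": 255},{"linear": [0.0014,0,0.002],"delta_rot": [0,0,0],"fingers": 255},{"linear": [0.0014,0,0.002],"delta_rot": [0,0,0],"fingers": 255}])

```text
time: 10.15
tool_pos: [0.5687, 0.1451, 0.0861]
tool_rot: [0.302, 0.057, 0.951, -0.017]
contact_force: [0.6, 0.4, -4.3]
gripper_width: 0.214
```

```bash
python3 - <<'E'
from h import *
did([.0014,0,.002],[0,0,0])
f=cv2.cvtColor(eyes.grab_frame("scene"),cv2.COLOR_RGB2BGR)
cv2.imwrite("pics/scene7.png",cv2.resize(f[220:320,340:460],None,fx=6,fy=6,interpolation=cv2.INTER_CUBIC))
S=np.array([.5569,.1457,.008]);print((proj('scene',[S,S+[0,0,.02],S+[0,0,.125]])-[340,220])*6)
E
```

```text
cmd-meas mm [ 0.3 -0.7  0. ] [-0.09 -0.05  0.06] F [ 0.6  0.4 -4.3] w 18.2 t 10.15
[[356.33242608 425.13885926]
 [364.32155908 397.57249443]
 [410.87921052 237.30803157]]
```

View pics/scene7.png

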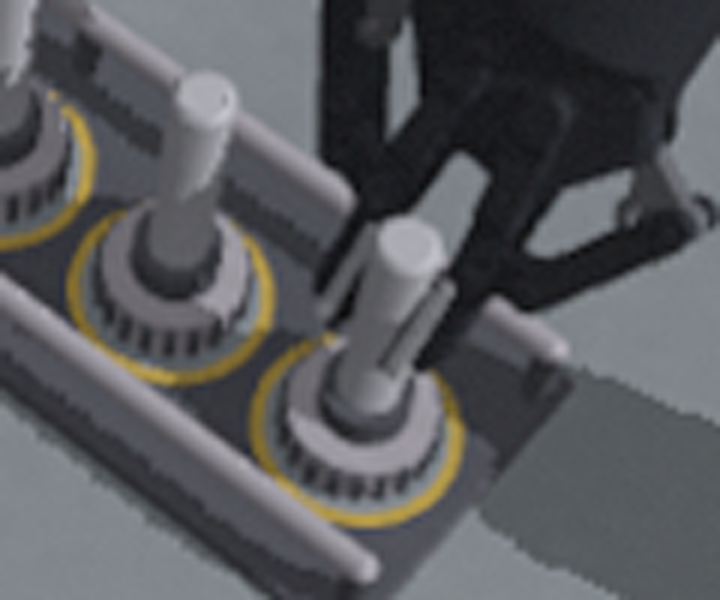

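Request:
apply_moves(commands=[{"linear": [0.0001,0,0.0002],"delta_rot": [0,0,0],"fingers": 255},{"linear": [0.0003,0,0.0004],"delta_rot": [0,0,0],"fingers": 255},{"linear": [0.0004,0,0.0006],"delta_rot": [0,0,0],"fingers": 255},{"linear": [0.0006,0,0.0008],"delta_rot": [0,0,0],"fingers": 255},{"linear": [0.0007,0,0.001],"delta_rot": [0,0,0],"fingers": 255},{"linear": [0.0009,0,0.0012],"delta_rot": [0,0,0],"fingers": 255},{"linear": [0.0009,0,0.0012],"delta_rot": [0,0,0],"fingers": 255},{"linear": [0.0009,0,0.0012],"delta_rot": [0,0,0],"fingers": 255}])

```text
time: 11.0
tool_pos: [0.5686, 0.1451, 0.0845]
tool_rot: [0.302, 0.057, 0.951, -0.017]
contact_force: [-0.1, -0.0, -3.6]
gripper_width: 0.217
```

```bash
python3 - <<'E'
from h import *
did([.0009,0,.0012],[0,0,0])
print((proj('scene',[[.5505,.0698,.133],[.5505,.0698,.008]])-[340,220])*6)
E
```

```text
cmd-meas mm [ 0.3 -0.7  0.2] [-0.09 -0.04  0.06] F [-0.1 -0.  -3.6] w 18.5 t 11.0
[[203.55739429  90.80521174]
 [169.9471354  287.90551961]]
```

Request:
apply_moves(commands=[{"linear": [0.0001,0,0.0002],"delta_rot": [0,0,0],"fingers": 255},{"linear": [0.0003,0,0.0004],"delta_rot": [0,0,0],"fingers": 255},{"linear": [0.0004,0,0.0006],"delta_rot": [0,0,0],"fingers": 255},{"linear": [0.0006,0,0.0008],"delta_rot": [0,0,0],"fingers": 255},{"linear": [0.0007,0,0.001],"delta_rot": [0,0,0],"fingers": 255},{"linear": [0.0009,0,0.0012],"delta_rot": [0,0,0],"fingers": 255},{"linear": [0.0009,0,0.0012],"delta_rot": [0,0,0],"fingers": 255},{"linear": [0.0009,0,0.0012],"delta_rot": [0,0,0],"fingers": 255}])

```text
time: 11.8
tool_pos: [0.5686, 0.145, 0.083]
tool_rot: [0.302, 0.057, 0.951, -0.017]
contact_force: [1.5, 0.3, -2.6]
gripper_width: 0.218
```

```bash
python3 - <<'E'
from h import *
did([.0009,0,.0012],[0,0,0])
f=cv2.cvtColor(eyes.grab_frame("scene"),cv2.COLOR_RGB2BGR)
cv2.imwrite("pics/scene8.png",cv2.resize(f[220:320,340:460],None,fx=6,fy=6,interpolation=cv2.INTER_CUBIC))
E
```

```text
cmd-meas mm [ 0.3 -0.6  0.1] [-0.08 -0.04  0.06] F [ 1.5  0.3 -2.6] w 18.5 t 11.8
```

View pics/scene8.png

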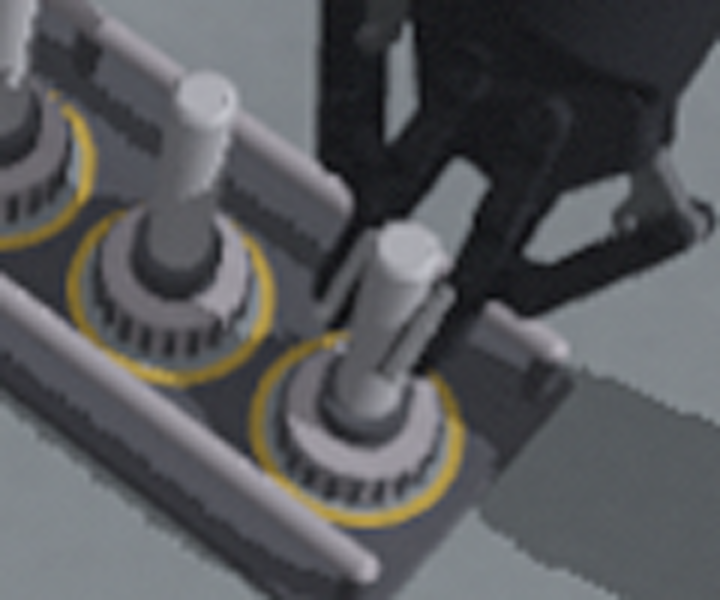

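Request:
apply_moves(commands=[{"linear": [0.0001,0,0.0002],"delta_rot": [0,0,0],"fingers": 255},{"linear": [0.0003,0,0.0004],"delta_rot": [0,0,0],"fingers": 255},{"linear": [0.0004,0,0.0006],"delta_rot": [0,0,0],"fingers": 255},{"linear": [0.0006,0,0.0008],"delta_rot": [0,0,0],"fingers": 255},{"linear": [0.0006,0,0.0008],"delta_rot": [0,0,0],"fingers": 255},{"linear": [0.0006,0,0.0008],"delta_rot": [0,0,0],"fingers": 255},{"linear": [0.0006,0,0.0008],"delta_rot": [0,0,0],"fingers": 255},{"linear": [0.0006,0,0.0008],"delta_rot": [0,0,0],"fingers": 255}])

```text
time: 12.65
tool_pos: [0.5688, 0.1451, 0.0824]
tool_rot: [0.302, 0.057, 0.951, -0.017]
contact_force: [-1.6, 0.1, -0.1]
gripper_width: 0.215
```

```bash
python3 - <<'E'
from h import *
did([.0006,0,.0008],[0,0,0])
E
```

```text
cmd-meas mm [ 0.  -0.7 -0.3] [-0.1  -0.08  0.06] F [-1.6  0.1 -0.1] w 18.3 t 12.65
```

Request:
apply_moves(commands=[{"linear": [0,0,0],"delta_rot": [0,0,0],"fingers": 195},{"linear": [0,0,0],"delta_rot": [0,0,0],"fingers": 185},{"linear": [0,0,0],"delta_rot": [0,0,0],"fingers": 175},{"linear": [0,0,0],"delta_rot": [0,0,0],"fingers": 160},{"linear": [0,0,0],"delta_rot": [0,0,0],"fingers": 140},{"linear": [0,0,0],"delta_rot": [0,0,0],"fingers": 120},{"linear": [0,0,0],"delta_rot": [0,0,0],"fingers": 100},{"linear": [0,0,0],"delta_rot": [0,0,0],"fingers": 90}])

```text
time: 13.45
tool_pos: [0.5686, 0.1451, 0.082]
tool_rot: [0.302, 0.057, 0.951, -0.017]
contact_force: [0.4, -0.2, 0.7]
gripper_width: 0.648
```

```bash
python3 - <<'E'
from h import *
did([0,0,0],[0,0,0])
f=cv2.cvtColor(eyes.grab_frame("scene"),cv2.COLOR_RGB2BGR)
cv2.imwrite("pics/scene9.png",cv2.resize(f[200:350,300:480],None,fx=4,fy=4,interpolation=cv2.INTER_CUBIC))
E
```

```text
cmd-meas mm [ 0.3 -0.7  0.1] [-0.09 -0.05  0.06] F [ 0.4 -0.2  0.7] w 55.1 t 13.45
```

View pics/scene9.png

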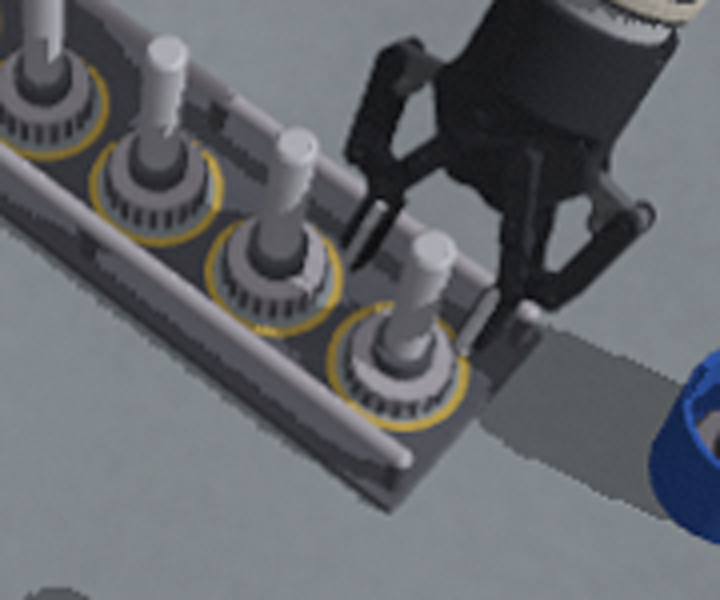

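Request:
apply_moves(commands=[{"linear": [0,0,-0.01],"delta_rot": [0,0,0],"fingers": 90},{"linear": [0,0,-0.025],"delta_rot": [0,0,0],"fingers": 90},{"linear": [0,0,-0.045],"delta_rot": [0,0,0],"fingers": 90},{"linear": [0,0,-0.065],"delta_rot": [0,0,0],"fingers": 90},{"linear": [0,0,-0.085],"delta_rot": [0,0,0],"fingers": 90},{"linear": [0,0,-0.105],"delta_rot": [0,0,0],"fingers": 90},{"linear": [0,0,-0.12],"delta_rot": [0,0,0],"fingers": 90},{"linear": [0,0,-0.13],"delta_rot": [0,0,0],"fingers": 90}])

```text
time: 14.3
tool_pos: [0.4938, 0.1542, 0.1902]
tool_rot: [0.303, 0.057, 0.951, -0.017]
contact_force: [-0.2, 0.5, -0.4]
gripper_width: 0.647
```

```bash
python3 - <<'E'
from h import *
did([0,0,-.13],[0,0,0])
f=cv2.cvtColor(eyes.grab_frame("scene"),cv2.COLOR_RGB2BGR);g=cv2.cvtColor(eyes.grab_frame("top"),cv2.COLOR_RGB2BGR)
cv2.imwrite("pics/scene10.png",f)
cv2.imwrite("pics/top10.png",cv2.resize(g[220:300,140:300],None,fx=5,fy=5,interpolation=cv2.INTER_CUBIC))
cv2.imwrite("pics/scene10c.png",cv2.resize(f[220:340,360:520],None,fx=5,fy=5,interpolation=cv2.INTER_CUBIC))
print(state()['tool_pos'])
E
```

```text
cmd-meas mm [ 0.7 -0.8 -1.8] [-0.15 -0.18  0.07] F [-0.2  0.5 -0.4] w 55.0 t 14.3
[0.49437704 0.15430356 0.19038564]
```

View pics/scene10c.png

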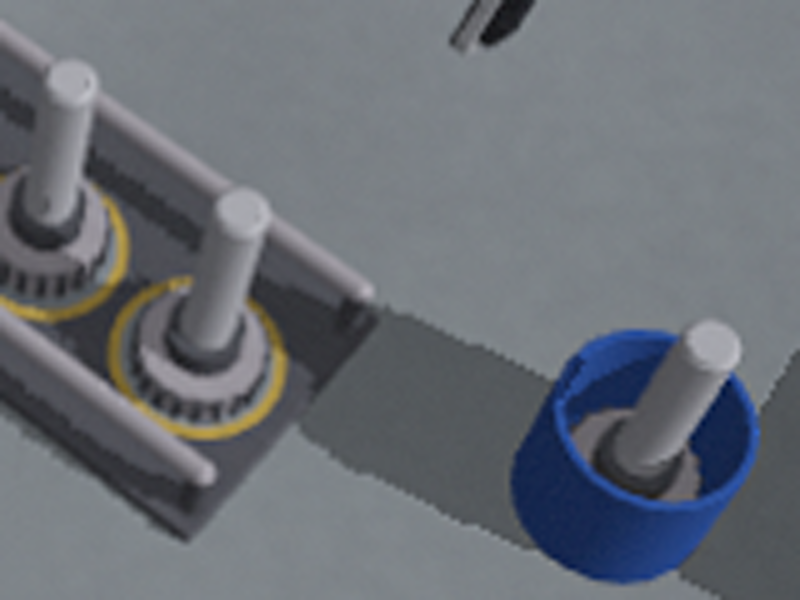

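View pics/top10.png

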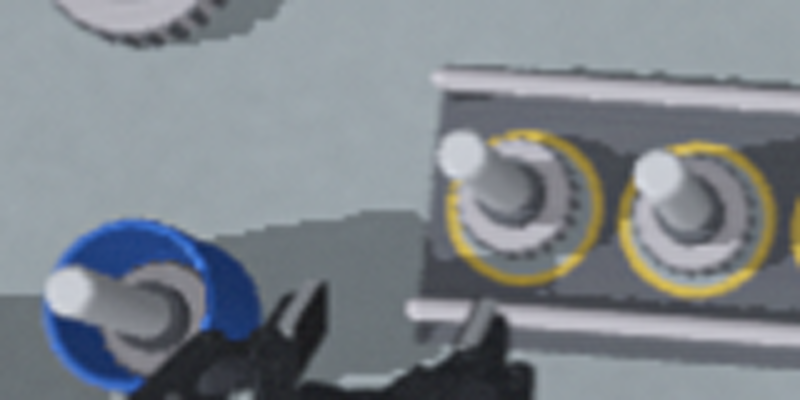

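```bash
python3 - <<'E'
from h import *
print('tip1',onplane('top',[(232.6-.4,251-.4)],.133),'tip2',onplane('top',[(271.0,254.6)],.133))
print('scene tip1',onplane('scene',[(360+243/5,220+214/5)],.133),'tip2',onplane('scene',[(360+72/5,220+84/5)],.133))
print('ring1',onplane('top',[(140+525.5/5-.4,220+208/5-.4)],.008))
a=(140+70/5-.4,220+292/5-.4);b=(360+713/5-.4,220+347/5-.4)
print('cup shaft',tri({'top':a,'scene':b}),onplane('top',[a],.131),onplane('scene',[b],.131))
print('bias tip2',tri({'top':(271,254.6),'scene':(360+72/5-.4,220+84/5-.4)}))
E
```

```text
tip1 [[0.55970682 0.14678801 0.133     ]] tip2 [[0.55031844 0.07100268 0.133     ]]
scene tip1 [[0.56231393 0.14923644 0.133     ]] tip2 [[0.55293314 0.07239809 0.133     ]]
ring1 [[0.55757176 0.14508149 0.008     ]]
cup shaft (array([0.50949752, 0.30151346, 0.12775182]), [np.float64(8.931194912776946e-05), np.float64(8.931194912774456e-05)]) [[0.50906475 0.30038989 0.131     ]] [[0.51152581 0.30142626 0.131     ]]
bias tip2 (array([0.55094811, 0.07100392, 0.1303144 ]), [np.float64(0.0003931779691966947), np.float64(0.0003931779691967579)])
```

```bash
python3 - <<'E'
from kin import *
Rt=toolR(-5,0)
to(np.array([.509,.301,.200]),Rt)
p,e=fit(); C=np.array([[0,-1,0],[1,0,0],[0,0,1.]]); q=state()['joint_pos']
for P in([.509,.301,.2],[.509,.301,.1],[.509,.301,.27],[.531,-.1577,.27],[.531,-.1577,.1]):
    q,er=ik(np.array(P),Rt,p,C,q); print(q.round(2),er.round(4))
E
```

```text
lin mm [ -4.  148.3 -11.4] rot [-0.59 35.15 -1.78]
[ 0.41 -0.01  1.72  0.    1.42 -1.08] 0.0
[ 0.41  0.09  1.8  -0.    1.25 -1.08] 0.0
[ 0.41 -0.05  1.65 -0.    1.54 -1.08] 0.0
[-0.42 -0.14  1.73  0.    1.55 -1.91] 0.0
[-0.42  0.    1.89 -0.    1.25 -1.91] 0.0
```

Request:
apply_moves(commands=[{"linear": [0,0.01,-0.002],"delta_rot": [0,3,0],"fingers": 90},{"linear": [0,0.03,-0.004],"delta_rot": [0,7,0],"fingers": 90},{"linear": [-0.001,0.055,-0.006],"delta_rot": [0,13,-0.5],"fingers": 90},{"linear": [-0.002,0.08,-0.008],"delta_rot": [0,19,-0.8],"fingers": 90},{"linear": [-0.003,0.105,-0.01],"delta_rot": [-0.3,25,-1],"fingers": 90},{"linear": [-0.004,0.128,-0.011],"delta_rot": [-0.5,30.5,-1.5],"fingers": 90},{"linear": [-0.004,0.142,-0.0114],"delta_rot": [-0.6,34,-1.8],"fingers": 90},{"linear": [-0.004,0.1483,-0.0114],"delta_rot": [-0.6,35.2,-1.8],"fingers": 90}])

```text
time: 15.2
tool_pos: [0.5094, 0.3021, 0.1988]
tool_rot: [-0.001, 0.043, 0.999, 0.001]
contact_force: [-0.3, -0.3, 1.0]
gripper_width: 0.648
```

```bash
python3 - <<'E'
from h import *
did([-0.004, 0.1483, -0.0114],[-0.6, 35.2, -1.8])
f=cv2.cvtColor(eyes.grab_frame("scene"),cv2.COLOR_RGB2BGR)
cv2.imwrite("pics/scene11.png",cv2.resize(f[200:350,400:580],None,fx=4,fy=4,interpolation=cv2.INTER_CUBIC))
to(np.array([.509,.301,.1]),toolR(-5,0)); print(state()['tool_pos'])
E
```

```text
cmd-meas mm [-0.4 -1.1  1.2] [-0.06  0.1   0.  ] F [-0.3 -0.3  1. ] w 55.1 t 15.2
lin mm [ -0.1  -0.  100. ] rot [ 0.01 -0.05  0.02]
[0.50924285 0.30223784 0.19870775]
```

View pics/scene11.png

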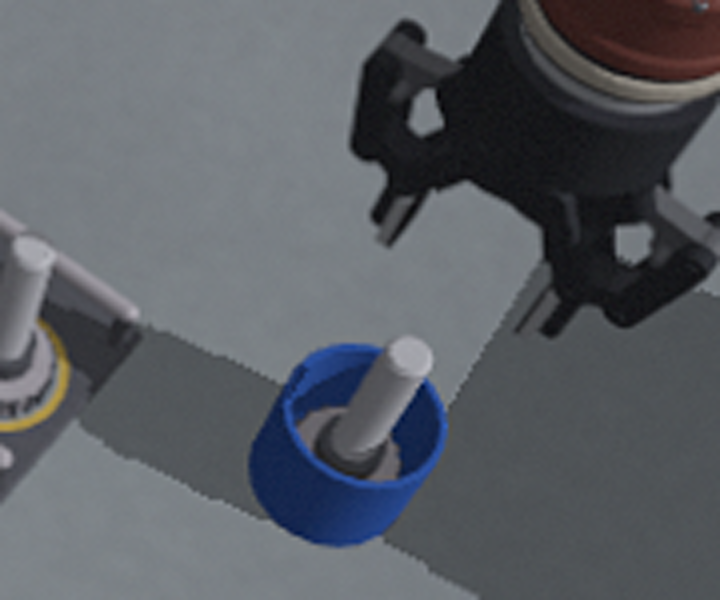

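Request:
apply_moves(commands=[{"linear": [0,0,0.01],"delta_rot": [0,0,0],"fingers": 90},{"linear": [0,-0.0005,0.025],"delta_rot": [0,0,0],"fingers": 90},{"linear": [0,-0.001,0.04],"delta_rot": [0,0,0],"fingers": 90},{"linear": [0,-0.001,0.055],"delta_rot": [0,0,0],"fingers": 90},{"linear": [0,-0.001,0.07],"delta_rot": [0,0,0],"fingers": 90},{"linear": [0,-0.001,0.085],"delta_rot": [0,0,0],"fingers": 90},{"linear": [0,-0.001,0.095],"delta_rot": [0,0,0],"fingers": 90},{"linear": [0,-0.001,0.1],"delta_rot": [0,0,0],"fingers": 90}])

```text
time: 16.05
tool_pos: [0.5078, 0.3004, 0.0983]
tool_rot: [-0.001, 0.043, 0.999, 0.0]
contact_force: [0.1, -0.4, 0.4]
gripper_width: 0.648
```

```bash
python3 - <<'E'
from h import *
did([0,-.001,.1],[0,0,0])
f=cv2.cvtColor(eyes.grab_frame("scene"),cv2.COLOR_RGB2BGR)
cv2.imwrite("pics/scene12.png",cv2.resize(f[200:350,400:580],None,fx=4,fy=4,interpolation=cv2.INTER_CUBIC))
print(state()['tool_pos'])
E
```

```text
cmd-meas mm [ 1.  -0.3  1.7] [-0.04  0.06  0.  ] F [ 0.1 -0.4  0.4] w 55.1 t 16.05
[0.50770479 0.30033453 0.09814949]
```

View pics/scene12.png

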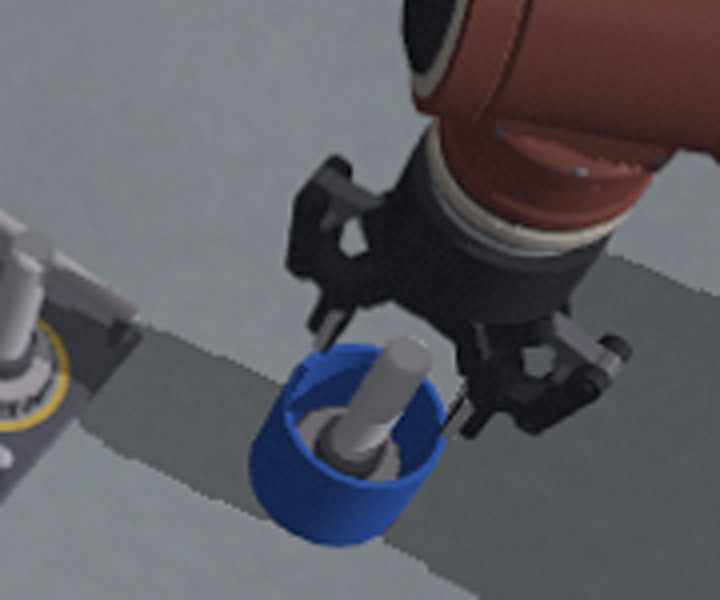

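Request:
apply_moves(commands=[{"linear": [0,0,0],"delta_rot": [0,0,0],"fingers": 150},{"linear": [0,0,0],"delta_rot": [0,0,0],"fingers": 170},{"linear": [0,0,0],"delta_rot": [0,0,0],"fingers": 180},{"linear": [0,0,0],"delta_rot": [0,0,0],"fingers": 190},{"linear": [0,0,0],"delta_rot": [0,0,0],"fingers": 200},{"linear": [0,0,0],"delta_rot": [0,0,0],"fingers": 255},{"linear": [0,0,0],"delta_rot": [0,0,0],"fingers": 255},{"linear": [0,0,0],"delta_rot": [0,0,0],"fingers": 255}])

```text
time: 16.9
tool_pos: [0.5089, 0.301, 0.1009]
tool_rot: [0.001, 0.043, 0.999, 0.001]
contact_force: [-0.6, -0.0, 5.1]
gripper_width: 0.213
```

```bash
python3 - <<'E'
from h import *
did([0,0,0],[0,0,0])
E
```

```text
cmd-meas mm [-0.1 -0.9 -1. ] [-0.15 -0.11 -0.  ] F [-0.6 -0.   5.1] w 18.1 t 16.9
```

Gripped (18 mm reading as before). Lift straight up 170 mm.

Request:
apply_moves(commands=[{"linear": [0,0,-0.004],"delta_rot": [0,0,0],"fingers": 255},{"linear": [0,0,-0.012],"delta_rot": [0,0,0],"fingers": 255},{"linear": [0,0,-0.025],"delta_rot": [0,0,0],"fingers": 255},{"linear": [0,0,-0.04],"delta_rot": [0,0,0],"fingers": 255},{"linear": [0,0,-0.056],"delta_rot": [0,0,0],"fingers": 255},{"linear": [0,0,-0.072],"delta_rot": [0,0,0],"fingers": 255},{"linear": [0,0,-0.088],"delta_rot": [0,0,0],"fingers": 255},{"linear": [0,0,-0.1],"delta_rot": [0,0,0],"fingers": 255}])

```text
time: 17.7
tool_pos: [0.509, 0.3008, 0.2026]
tool_rot: [0.001, 0.043, 0.999, 0.001]
contact_force: [0.3, 0.1, -4.2]
gripper_width: 0.215
```

```bash
python3 - <<'E'
from h import *
did([0,0,-.1],[0,0,0])
f=cv2.cvtColor(eyes.grab_frame("scene"),cv2.COLOR_RGB2BGR)
cv2.imwrite("pics/scene13.png",cv2.resize(f[180:350,380:580],None,fx=4,fy=3.5,interpolation=cv2.INTER_CUBIC))
print(state()['tool_pos'])
E
```

```text
cmd-meas mm [-0.1 -0.8 -2.6] [-0.17 -0.17 -0.  ] F [ 0.3  0.1 -4.2] w 18.3 t 17.7
[0.5099203  0.30112438 0.20469315]
```

View pics/scene13.png

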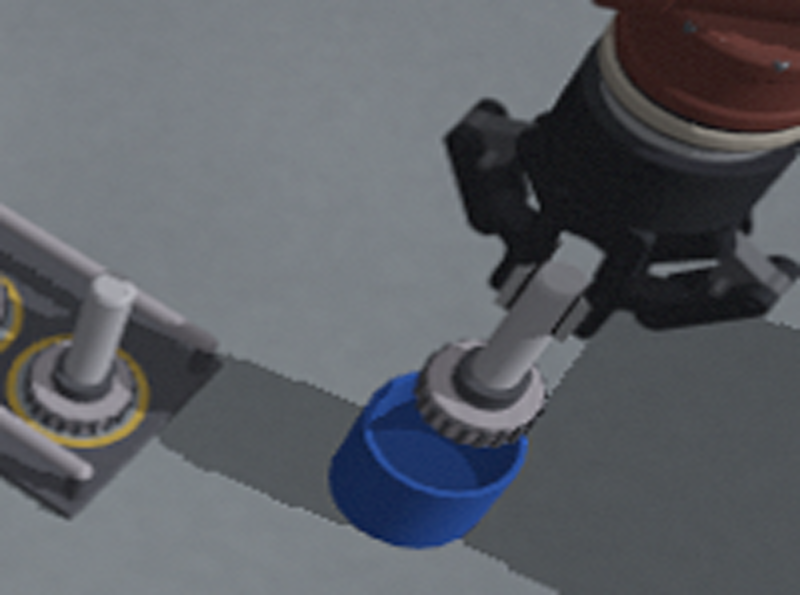

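```bash
python3 - <<'E'
from h import *
print(getc()[0]); to(np.array([.531,-.158,.268]),toolR(-5,0))
E
```

```text
[0.50887782 0.30000068 0.19996426]
lin mm [ -61.7 -454.3  -68.1] rot [ 0.01 -0.05  0.02]
```

Request:
apply_moves(commands=[{"linear": [0,0,-0.015],"delta_rot": [0,0,0],"fingers": 255},{"linear": [0,-0.004,-0.035],"delta_rot": [0,0,0],"fingers": 255},{"linear": [-0.002,-0.016,-0.055],"delta_rot": [0,0,0],"fingers": 255},{"linear": [-0.005,-0.036,-0.065],"delta_rot": [0,0,0],"fingers": 255},{"linear": [-0.009,-0.064,-0.068],"delta_rot": [0,0,0],"fingers": 255},{"linear": [-0.014,-0.096,-0.068],"delta_rot": [0,0,0],"fingers": 255},{"linear": [-0.018,-0.128,-0.068],"delta_rot": [0,0,0],"fingers": 255},{"linear": [-0.022,-0.16,-0.068],"delta_rot": [0,0,0],"fingers": 255}])

```text
time: 18.55
tool_pos: [0.5161, 0.1379, 0.2678]
tool_rot: [-0.0, 0.043, 0.999, 0.001]
contact_force: [0.5, 0.2, -3.1]
gripper_width: 0.213
```

Request:
apply_moves(commands=[{"linear": [-0.005,-0.036,0],"delta_rot": [0,0,0],"fingers": 255},{"linear": [-0.01,-0.076,0],"delta_rot": [0,0,0],"fingers": 255},{"linear": [-0.016,-0.12,0],"delta_rot": [0,0,0],"fingers": 255},{"linear": [-0.022,-0.165,0],"delta_rot": [0,0,0],"fingers": 255},{"linear": [-0.028,-0.21,0],"delta_rot": [0,0,0],"fingers": 255},{"linear": [-0.034,-0.25,0],"delta_rot": [0,0,0],"fingers": 255},{"linear": [-0.038,-0.28,0],"delta_rot": [0,0,0],"fingers": 255},{"linear": [-0.0397,-0.2943,0],"delta_rot": [0,0,0],"fingers": 255}])

```text
time: 19.35
tool_pos: [0.53, -0.1601, 0.2671]
tool_rot: [-0.0, 0.045, 0.999, 0.001]
contact_force: [0.0, -0.2, -3.2]
gripper_width: 0.209
```

```bash
python3 - <<'E'
from h import *
setc(*comp([([-0.022, -0.16, -0.068],[0,0,0])],*getc()))
did([-0.0397, -0.2943, 0],[0,0,0])
f=cv2.cvtColor(eyes.grab_frame("scene"),cv2.COLOR_RGB2BGR);g=cv2.cvtColor(eyes.grab_frame("top"),cv2.COLOR_RGB2BGR)
cv2.imwrite("pics/scene14.png",cv2.resize(f[80:260,220:400],None,fx=3.3,fy=3.3,interpolation=cv2.INTER_CUBIC))
cv2.imwrite("pics/scene14f.png",f); cv2.imwrite("pics/top14f.png",g)
did([0,0,0],[0,0,0]); print(state()['tool_pos'])
E
```

```text
cmd-meas mm [1.  2.1 0.8] [-0.09  0.01  0.16] F [ 0.  -0.2 -3.2] w 17.8 t 19.35
cmd-meas mm [0.8 1.1 0.9] [-0.12  0.01  0.15] F [-0.2  1.  -3.7] w 18.1 t 19.45
[ 0.53018214 -0.15903455  0.266978  ]
```

View pics/scene14.png

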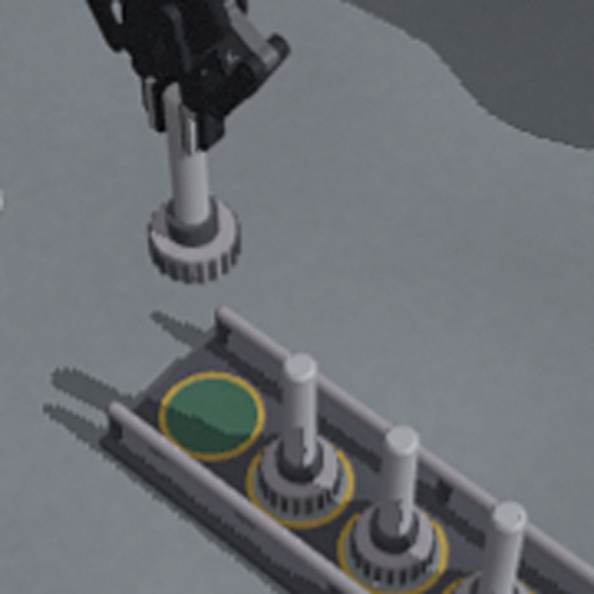

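```bash
python3 - <<'E'
from h import *
print(onplane('scene',[(278.6,150.1)],.192), proj('scene',[.5312,-.1577,.192]))
print(getc()[0])
E
```

```text
[[ 0.53353698 -0.15675282  0.192     ]] [[278.97651726 149.06712235]]
[ 0.53100124 -0.15795004  0.26786914]
```

Request:
apply_moves(commands=[{"linear": [0,0,0.01],"delta_rot": [0,0,0],"fingers": 255},{"linear": [0,0,0.03],"delta_rot": [0,0,0],"fingers": 255},{"linear": [0,0,0.055],"delta_rot": [0,0,0],"fingers": 255},{"linear": [0,0,0.08],"delta_rot": [0,0,0],"fingers": 255},{"linear": [0,0,0.105],"delta_rot": [0,0,0],"fingers": 255},{"linear": [0,0,0.125],"delta_rot": [0,0,0],"fingers": 255},{"linear": [0,0,0.14],"delta_rot": [0,0,0],"fingers": 255},{"linear": [0,0,0.148],"delta_rot": [0,0,0],"fingers": 255}])

```text
time: 20.25
tool_pos: [0.5296, -0.1557, 0.117]
tool_rot: [-0.001, 0.043, 0.999, 0.002]
contact_force: [0.6, 0.3, -3.8]
gripper_width: 0.211
```

```bash
python3 - <<'E'
from h import *
did([0,0,.148],[0,0,0])
f=cv2.cvtColor(eyes.grab_frame("scene"),cv2.COLOR_RGB2BGR)
cv2.imwrite("pics/scene15.png",cv2.resize(f[130:250,230:350],None,fx=5,fy=5,interpolation=cv2.INTER_CUBIC))
did([0,0,0],[0,0,0]); print(state()['tool_pos'])
E
```

```text
cmd-meas mm [ 1.3 -2.2  2.8] [-0.18  0.12 -0.09] F [ 0.6  0.3 -3.8] w 18.0 t 20.25
cmd-meas mm [ 1.5 -2.1  3.4] [-0.19  0.15 -0.07] F [-1.4 -0.5 -5.1] w 18.0 t 20.3
[ 0.52934778 -0.15584816  0.11651136]
```

View pics/scene15.png

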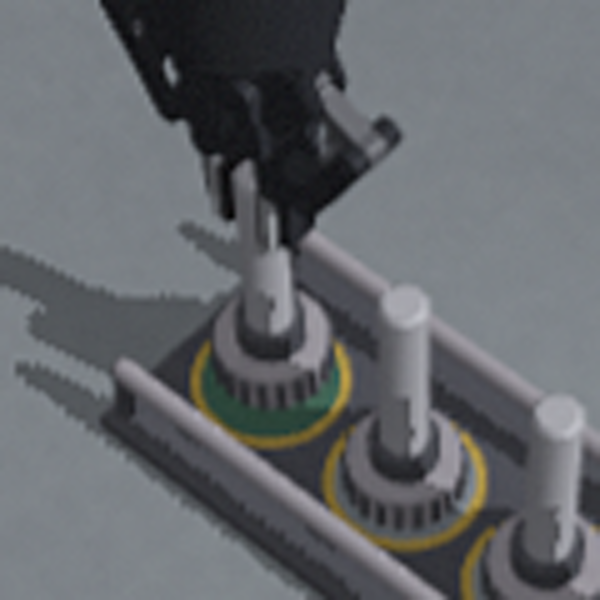

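Request:
apply_moves(commands=[{"linear": [0,-0.0003,0.001],"delta_rot": [0,0,0],"fingers": 255},{"linear": [0,-0.0006,0.003],"delta_rot": [0,0,0],"fingers": 255},{"linear": [0,-0.001,0.005],"delta_rot": [0,0,0],"fingers": 255},{"linear": [0,-0.001,0.007],"delta_rot": [0,0,0],"fingers": 255},{"linear": [0,-0.001,0.009],"delta_rot": [0,0,0],"fingers": 255},{"linear": [0,-0.001,0.011],"delta_rot": [0,0,0],"fingers": 255},{"linear": [0,-0.001,0.0125],"delta_rot": [0,0,0],"fingers": 255},{"linear": [0,-0.001,0.013],"delta_rot": [0,0,0],"fingers": 255}])

```text
time: 21.1
tool_pos: [0.5303, -0.1582, 0.1059]
tool_rot: [-0.0, 0.043, 0.999, 0.001]
contact_force: [0.1, 0.2, -3.8]
gripper_width: 0.213
```

```bash
python3 - <<'E'
from h import *
did([0,-.001,.013],[0,0,0]); print(state()['tool_pos'])
E
```

```text
cmd-meas mm [ 0.5 -0.7  1. ] [-0.11 -0.02  0.  ] F [ 0.1  0.2 -3.8] w 18.1 t 21.1
[ 0.53027725 -0.15822482  0.10588506]
```

Now 0.4 mm rows toward contact.

Request:
apply_moves(commands=[{"linear": [0,0,0.0004],"delta_rot": [0,0,0],"fingers": 255},{"linear": [0,0,0.0008],"delta_rot": [0,0,0],"fingers": 255},{"linear": [0,0,0.0012],"delta_rot": [0,0,0],"fingers": 255},{"linear": [0,0,0.0016],"delta_rot": [0,0,0],"fingers": 255},{"linear": [0,0,0.002],"delta_rot": [0,0,0],"fingers": 255},{"linear": [0,0,0.0024],"delta_rot": [0,0,0],"fingers": 255},{"linear": [0,0,0.0024],"delta_rot": [0,0,0],"fingers": 255},{"linear": [0,0,0.0024],"delta_rot": [0,0,0],"fingers": 255}])

```text
time: 21.9
tool_pos: [0.5304, -0.1583, 0.1038]
tool_rot: [0.0, 0.043, 0.999, 0.001]
contact_force: [0.3, 0.1, -5.1]
gripper_width: 0.21
```

```bash
python3 - <<'E'
from h import *
did([0,0,.0024],[0,0,0]); print(state()['tool_pos'])
E
```

```text
cmd-meas mm [ 0.4 -0.6  0.7] [-0.11 -0.05  0.  ] F [ 0.3  0.1 -5.1] w 17.8 t 21.9
[ 0.53042444 -0.15827396  0.10376979]
```

Request:
apply_moves(commands=[{"linear": [0,0,0.0003],"delta_rot": [0,0,0],"fingers": 255},{"linear": [0,0,0.0006],"delta_rot": [0,0,0],"fingers": 255},{"linear": [0,0,0.0009],"delta_rot": [0,0,0],"fingers": 255},{"linear": [0,0,0.0012],"delta_rot": [0,0,0],"fingers": 255},{"linear": [0,0,0.0012],"delta_rot": [0,0,0],"fingers": 255},{"linear": [0,0,0.0012],"delta_rot": [0,0,0],"fingers": 255},{"linear": [0,0,0.0012],"delta_rot": [0,0,0],"fingers": 255},{"linear": [0,0,0.0012],"delta_rot": [0,0,0],"fingers": 255}])

```text
time: 22.7
tool_pos: [0.5306, -0.1583, 0.103]
tool_rot: [0.0, 0.043, 0.999, 0.001]
contact_force: [-1.4, 1.1, -0.2]
gripper_width: 0.216
```

```bash
python3 - <<'E'
from h import *
did([0,0,.0012],[0,0,0]); print(state()['tool_pos'])
E
```

```text
cmd-meas mm [ 0.1 -0.6  0.3] [-0.1  -0.07  0.  ] F [-1.4  1.1 -0.2] w 18.4 t 22.7
[ 0.53062999 -0.15830911  0.10297606]
```

Request:
apply_moves(commands=[{"linear": [0,0,0],"delta_rot": [0,0,0],"fingers": 195},{"linear": [0,0,0],"delta_rot": [0,0,0],"fingers": 185},{"linear": [0,0,0],"delta_rot": [0,0,0],"fingers": 175},{"linear": [0,0,0],"delta_rot": [0,0,0],"fingers": 160},{"linear": [0,0,0],"delta_rot": [0,0,0],"fingers": 140},{"linear": [0,0,0],"delta_rot": [0,0,0],"fingers": 120},{"linear": [0,0,0],"delta_rot": [0,0,0],"fingers": 110},{"linear": [0,0,0],"delta_rot": [0,0,0],"fingers": 110}])

```text
time: 23.5
tool_pos: [0.5304, -0.1583, 0.1026]
tool_rot: [0.0, 0.043, 0.999, 0.001]
contact_force: [0.7, -0.1, 1.2]
gripper_width: 0.571
```

Request:
apply_moves(commands=[{"linear": [0,0,-0.008],"delta_rot": [0,0,0],"fingers": 110},{"linear": [0,0,-0.02],"delta_rot": [0,0,0],"fingers": 110},{"linear": [0,0,-0.04],"delta_rot": [0,0,0],"fingers": 110},{"linear": [0,0,-0.06],"delta_rot": [0,0,0],"fingers": 110},{"linear": [0,0,-0.085],"delta_rot": [0,0,0],"fingers": 110},{"linear": [0,0,-0.11],"delta_rot": [0,0,0],"fingers": 110},{"linear": [0,0,-0.13],"delta_rot": [0,0,0],"fingers": 110},{"linear": [0,0,-0.14],"delta_rot": [0,0,0],"fingers": 110}])

```text
time: 24.3
tool_pos: [0.5315, -0.159, 0.2466]
tool_rot: [0.003, 0.043, 0.999, -0.0]
contact_force: [1.1, 0.1, 0.6]
gripper_width: 0.57
```

Request:
apply_moves(commands=[{"linear": [0.02,0,0],"delta_rot": [0,0,0],"fingers": 110},{"linear": [0.04,0,0],"delta_rot": [0,0,0],"fingers": 110},{"linear": [0.06,0,0],"delta_rot": [0,0,0],"fingers": 110},{"linear": [0.08,0,0],"delta_rot": [0,0,0],"fingers": 110},{"linear": [0.1,0,0],"delta_rot": [0,0,0],"fingers": 110},{"linear": [0.12,0,0],"delta_rot": [0,0,0],"fingers": 110},{"linear": [0.13,0,0],"delta_rot": [0,0,0],"fingers": 110},{"linear": [0.13,0,0],"delta_rot": [0,0,0],"fingers": 110}])

```text
time: 25.1
tool_pos: [0.4004, -0.1472, 0.2428]
tool_rot: [0.0, 0.044, 0.999, 0.001]
contact_force: [0.5, 0.6, -0.8]
gripper_width: 0.568
```

```bash
python3 - <<'E'
from h import *
f=cv2.cvtColor(eyes.grab_frame("scene"),cv2.COLOR_RGB2BGR);g=cv2.cvtColor(eyes.grab_frame("top"),cv2.COLOR_RGB2BGR)
cv2.imwrite("pics/scene16.png",f); cv2.imwrite("pics/top16.png",g)
cv2.imwrite("pics/top16c.png",cv2.resize(g[230:310,140:300+120],None,fx=2.8,fy=2.8,interpolation=cv2.INTER_CUBIC))
E
```

```text
(no output)
```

View pics/scene16.png

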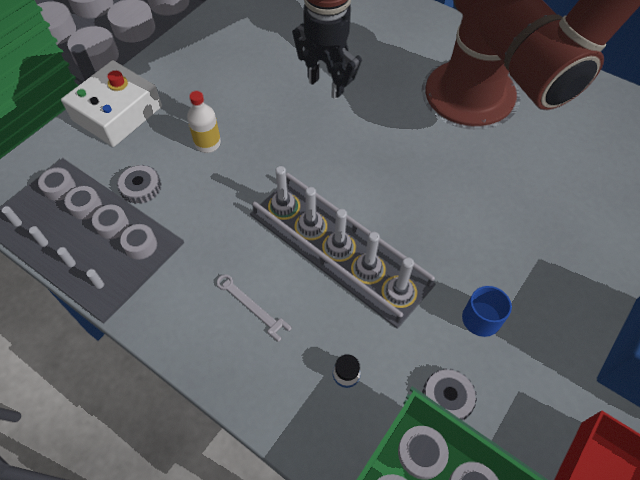

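View pics/top16c.png

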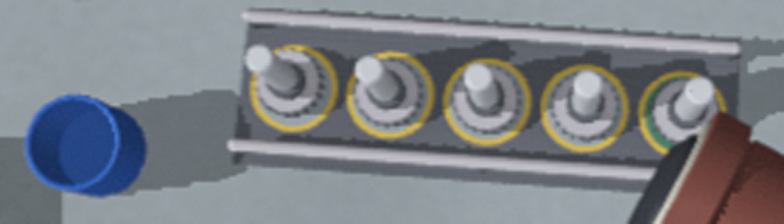

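```bash
python3 - <<'E'
from h import *
for k,u in {5:(700,97),4:(589,87),3:(479,79),2:(369,73),1:(259,60)}.items():
    S=np.array([.544-.0,-.006])+(3-k)*np.array([.00644,.07583])
    p=onplane('top',[(140+u[0]/2.8-.3,230+u[1]/2.8-.3)],.133)[0][:2]; print(k,((p-S)*1000).round(1))
a=cv2.imread('pics/scene0.png');b=cv2.imread('pics/scene16.png');
for n in (0,16):
    m=cv2.inRange(cv2.cvtColor(cv2.imread(f'pics/scene{n}.png'),cv2.COLOR_BGR2HSV),(108,120,40),(125,255,255))[270:350,450:530]; x,y,w,h=cv2.boundingRect(m);print(x,y,w,h)
E
```

```text
5 [-4.4 -0. ]
4 [-2.4  0.1]
3 [-1.7 -0. ]
2 [-2.4  0.2]
1 [1.8 1.1]
12 16 50 51
12 16 50 51
```

```bash
python3 -c "
from plant import job_done,state
print(job_done(),state()['time'])"
```

```text
the job is handed in; nothing more can be done
the job is handed in; nothing more can be done
```

I stood the tipped shaft upright on spot1 first, then pulled the last shaft straight up out of the cup and set it on spot5. The job was handed in after about 25 s of robot time, with the gripper well clear of everything.

- **Shafts:** The last pictures show all five shafts standing, gear foot down. Against the three neighbours, the spot1 shaft sits about 4 mm off centre, away from the robot. The spot5 shaft sits about 2 mm off, towards the robot. Each foot still lies wholly on its 68 mm spot.
- **Forces:** Every force reading, taken at the end of each move, stayed under about 6 N, touchdowns included. I did not see any peaks between readings.
- **Other things:** The cup's outline in the scene picture is unchanged to the pixel. The standing shafts, wrench, grease jar, gears and oil bottle look unmoved by eye, but I did not measure them.
- **Disagreement:** The two cameras differ by about 2–3 mm, so the offsets above carry that uncertainty.

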